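# Fit out a van floor module: lashing eyes and hatch cover

## Robot

A 6-joint arm with a two-finger parallel gripper is mounted at the origin on the work surface. World frame = base frame: x ahead of the robot, y to its left, z up, the work surface at z = 0. Lengths are in m, angles in rad, forces in N, time in s.
With the tool pointing down it reaches from about 0.275 to 0.75 m from the base axis. Payload 10.2 kg.
Tool frame: the origin (TCP) lies on the centre line of the jaws, within the pads' length; the fingertips stand 14 mm ahead of it and the grasp point (between the pads) lies 5 mm behind it; z points along the fingers, y is the line along which they close (so a half turn about z gives the same grasp; the last joint's range is limited). The gripper opens to 88 mm and grips with 3 to 60 N. Pads are 18 mm wide; open, the fingers measure 123 mm over their backs; the gripper's body (75 mm by 187 mm) begins 45 mm behind the grasp point.
Start: joints at [1.118, 0.313, 1.498, -0, 1.331, -0.223], TCP at [0.12, 0.511, 0.253] pointing down, gripper open.
Joint ranges: [-2.94, 2.94], [-0.97, 2.17], [0.19, 2.56], [-1.23, 4.37], [0.02, 3.11], [-2.88, 2.88]. Speed limits (rad/s): [2.39, 2.39, 3.01, 3.14, 3.14, 3.14].

## Interface

Orientations are given as a unit quaternion [x, y, z, w].
In Python, from bench import arm gives the robot as it stands. The module is installed in compiled form; this text tells all that it offers.
- The arm moves only by the tool arm_command, never from a script. Its argument "plan" is text: rows parted by semicolons, each of 6 numbers parted by spaces: the shift along the tool's x, y, z as a fraction of full scale, then the turn, a rotation vector about the tool's x, y, z as a fraction of full scale. In form: tx ty tz wx wy wz; .... A call has 1 to 12 rows; each row is the pose to reach, as a shift and turn from the pose commanded when the call began, along the tool's axes at that moment; what a row does not reach only later rows make up. Full scale, the value 1, is 200 mm for a shift and 45 degrees for a turn. A row lasts 1/12 s, in which the tool goes at most 41.7 mm and 7.16 degrees, less where a joint would pass 70% of its speed; a pose out of reach is approached as far as the arm can. A call with a number of a shift or a turn outside -1 to 1 is refused whole. A call with a gripper value outside its range is refused whole. "claw" is the gripper's target within -1 to 1 (fully open at 1, half-way at 0, shut at -1), set as the call begins (left out, the last holds). The fingers move at their own pace and stop on an object; "grip_force" is the grip in N (left out, the last holds). Time passes only in rows, so rows that repeat a pose let the fingers close. It gives the time, the measured TCP pose, the force, the opening and the grip force at its end, in the units of the state.
- arm.read_state(): the state, without advancing time (a new reading comes with each control period).
- arm.get_image(name): name is "scene" or "top" or "wrist"; returns a dict with "img" (480x640x3 uint8, red, green, blue), "fovy" (degrees; the focal length in pixels is half the picture's height over the tangent of half this angle, whatever the lens; pixels are square), "cx", "cy" (the principal point, pixels), "rvec" (rotation vector, rad) and "tvec" (3), from world to camera coordinates, as OpenCV has them. Camera axes: x right, y down, z forward; pixel columns grow to the right and rows downward; lengths in m; the calibration is good to about 2 mm. A picture is of the moment at which its call begins. There is no depth.
- arm.job_done(): hands the job in; it is judged then, once.
The state is a dict: "time_s": time; "joint_positions": joint angles; "dq": joint speeds; "joint_torque": joint torques, N m; "position": TCP position; "orientation": TCP orientation; "ft_force": force on the tool from outside, world axes, zero at the start; "moment": the same for the moment, N m; "grip_width": finger opening in m; "grasp_force": force on a finger pad.
Only numpy, scipy, OpenCV 4.12 (cv2) and the standard library are available. Lean on these libraries where they do the work, as an engineer would, in place of code of your own. Each camera call takes 0.05 s, during which the arm holds its last target. There are 200 camera calls.

## Task

Fit every lashing eye on the bench into a receiver socket of the floor panel: turn it so that the flat of its foot matches the flat of the pocket and seat it fully home, any eye in any socket. The hatch cover lies upside down: turn it over and fit it in the hatch frame ribbed face up, lying flat, and then swing the catch over it as far as it goes. Leave the glue tin, tape measure and screwdriver alone.

Things in the scene. Friction and masses are not known exactly. Their poses are not given: they have to be found in the camera images.
- panel: Fixed plywood floor panel on the bench, 220 (x) x 300 (y) x 9 mm, origin under its centre, x roughly away from the robot (within 10 degrees). In its frame four round aluminium sockets stand in a row at x = +60 mm (y = -112.5, -37.5, 37.5, 112.5 mm: socket1 to 4); the hatch frame is centred at x = -55 mm, y = 0, long side along y.
- socket1 (a point): Socket 1: centre of the pocket's floor, 9 mm above the bench; x points at the pocket's flat wall, z up. A ring 64 mm across and 12 mm high with a D-shaped pocket open at the top: radius 25.2 mm, flat wall 18.2 mm from the centre, 2 mm bevel at the mouth. The flats of the four sockets point different ways.
- socket2 (a point): Socket 2: centre of the pocket's floor, 9 mm above the bench; x points at the pocket's flat wall, z up. Shape as socket1.
- socket3 (a point): Socket 3: centre of the pocket's floor, 9 mm above the bench; x points at the pocket's flat wall, z up. Shape as socket1.
- socket4 (a point): Socket 4: centre of the pocket's floor, 9 mm above the bench; x points at the pocket's flat wall, z up. Shape as socket1.
- socket1_key (a point): Point on the floor of socket 1, 17 mm from its centre towards the flat wall: where the middle of a seated eye's flat comes to lie.
- socket2_key (a point): Point on the floor of socket 2, 17 mm from its centre towards the flat wall: where the middle of a seated eye's flat comes to lie.
- socket3_key (a point): Point on the floor of socket 3, 17 mm from its centre towards the flat wall: where the middle of a seated eye's flat comes to lie.
- socket4_key (a point): Point on the floor of socket 4, 17 mm from its centre towards the flat wall: where the middle of a seated eye's flat comes to lie.
- eye1: Steel lashing eye, 240 g, upright on the bench; may be absent. Origin at the centre of its underside, z up, x out through the flat. Foot: D-shaped plug 20 mm high, radius 24 mm, flat 17 mm from the axis, lowest 4 mm bevelled. On it an upright lug from 20 to 56 mm height, 12 mm thick along x (pinch it across this), 30 mm wide along y, with a 10 mm wide opening up to 44 mm.
- eye2: Lashing eye, same as eye1; may be absent.
- eye3: Lashing eye, same as eye1; may be absent.
- eye4: Lashing eye, same as eye1; may be absent.
- eye1_key (a point): Middle of the lower end of eye 1's flat, 17 mm from its origin along its x.
- eye2_key (a point): Middle of the lower end of eye 2's flat, 17 mm from its origin along its x.
- eye3_key (a point): Middle of the lower end of eye 3's flat, 17 mm from its origin along its x.
- eye4_key (a point): Middle of the lower end of eye 4's flat, 17 mm from its origin along its x.
- cover: Loose hatch cover, 130 g, upside down on the bench at first. Black flange 60 (x) x 90 (y) x 10 mm, five thin grey ribs along y on its top face; under it a pale spigot 46 x 76 x 6 mm. Origin: centre of the spigot's free face; z points to the ribbed face (down at first); flange z = 6 to 16 mm. Pinch across the 60 mm. Stood on a 60 mm edge it is barely stable and topples to the spigot side.
- hatch (a point): Centre of the hatch opening at the frame's top face, 19 mm above the bench; axes as the panel's. Frame 10 mm high, 73 (x) x 103 mm (y) outside, opening 49 x 79 mm. Fitted, the flange lies on the frame with the spigot inside, long side along y, either way round, and the cover's origin is 6 mm below this point.
- catch (a joint): Turn-button catch at the +y end of the hatch frame, on a vertical pivot at panel x = -55, y = 66 mm: a bar 14 mm wide reaching 45 mm, 31 to 39 mm above the bench. Radians: 0 is swung clear (bar about along panel -x), grows anticlockwise from above to the stop at 1.4 (bar along panel -y, 2 mm above the fitted cover). Stays where left; friction 0.05 N m.
- catch_grip (a point): On the catch's pivot axis, 60 mm above the bench: point at which to grip its upright fin, 10 mm thick, 30 mm long along the bar, from 39 to 67 mm above the bench. Its x axis points along the bar towards its free end, turning with the catch.
- glue_tin: Bystander: small glue tin 70 mm across, 70 mm high; leave alone.
- tape_measure: Bystander: yellow tape measure 65 x 35 x 62 mm; leave alone.
- screwdriver: Bystander: screwdriver lying on the bench; leave alone.
There are look-alikes about, which are no part of the job. Leave any blue or pink look-alike of the eye2 alone.

How it is judged:
On the way, in this order (a step that is already met when the one before it is completed fails the run):
1. the cover lies ribbed face up, seated in the hatch frame, the catch still clear (angle between cover's own z axis and vertical below 0.08 rad and z of cover in the frame of hatch between -0.009 and -0.0035 m and horizontal distance between cover and hatch below 0.005 m and angle between the x axis of cover and the x axis of hatch, either way round below 0.12 rad and value of joint catch below 0.9 rad), for 0.2 s.
2. the catch is swung over the cover (value of joint catch above 1.2 rad), for 0.2 s.
At the end, for the whole second after the job is handed in: Every eye present stands in a socket with its foot's centre and the middle of its flat each within 5 mm of the pocket's points; the cover sits ribbed face up in the frame (within 5 mm, 0.08 rad of level, 0.12 rad of square, spigot inside); the catch is at more than 1.2 rad; all at rest (((distance between eye1 and socket1 below 0.005 m and distance between eye1_key and socket1_key below 0.005 m) or (distance between eye1 and socket2 below 0.005 m and distance between eye1_key and socket2_key below 0.005 m) or (distance between eye1 and socket3 below 0.005 m and distance between eye1_key and socket3_key below 0.005 m) or (distance between eye1 and socket4 below 0.005 m and distance between eye1_key and socket4_key below 0.005 m)) and ((distance between eye2 and socket1 below 0.005 m and distance between eye2_key and socket1_key below 0.005 m) or (distance between eye2 and socket2 below 0.005 m and distance between eye2_key and socket2_key below 0.005 m) or (distance between eye2 and socket3 below 0.005 m and distance between eye2_key and socket3_key below 0.005 m) or (distance between eye2 and socket4 below 0.005 m and distance between eye2_key and socket4_key below 0.005 m)) and ((distance between eye3 and socket1 below 0.005 m and distance between eye3_key and socket1_key below 0.005 m) or (distance between eye3 and socket2 below 0.005 m and distance between eye3_key and socket2_key below 0.005 m) or (distance between eye3 and socket3 below 0.005 m and distance between eye3_key and socket3_key below 0.005 m) or (distance between eye3 and socket4 below 0.005 m and distance between eye3_key and socket4_key below 0.005 m)) and ((distance between eye4 and socket1 below 0.005 m and distance between eye4_key and socket1_key below 0.005 m) or (distance between eye4 and socket2 below 0.005 m and distance between eye4_key and socket2_key below 0.005 m) or (distance between eye4 and socket3 below 0.005 m and distance between eye4_key and socket3_key below 0.005 m) or (distance between eye4 and socket4 below 0.005 m and distance between eye4_key and socket4_key below 0.005 m)) and angle between cover's own z axis and vertical below 0.08 rad and z of cover in the frame of hatch between -0.009 and -0.0035 m and horizontal distance between cover and hatch below 0.005 m and angle between the x axis of cover and the x axis of hatch, either way round below 0.12 rad and value of joint catch above 1.2 rad and linear speed of each of cover, eye1, eye2, eye3, eye4 below 0.02 m/s); the robot touches nothing.
It fails at once if the glue tin is disturbed (distance of glue_tin from where it was at the start of the episode above 0.03 m).
It fails at once if the tape measure is disturbed (distance of tape_measure from where it was at the start of the episode above 0.03 m).
It fails at once if the screwdriver is disturbed (distance of screwdriver from where it was at the start of the episode above 0.03 m).
Of eye1, eye2, eye3, eye4 only 2 to 4 are there at a start; the rules pass over those that are not, and their reading is None.
At some moment in a run one of eye1, eye2, eye3, eye4 may be knocked a few centimetres aside while the robot is not near it.
Once in a run the grip may slacken for a moment while it holds something.
It also fails if it takes over 210 s, if anything falls off the work surface, if the arm or the gripper's body presses on something with over 40 N, if the wrist force passes 120 N, or if a joint passes its speed limit or range.

## Working session

There is one attempt and no reset: what is moved stays moved. The work goes in short steps, Python scripts to look and compute and a tool call to move; the robot and the scene stay as the last step left them, time stands still between calls to the robot, and variables do not carry over. Pictures are saved under pics/ and viewed, at most 15 in all, crops included, and the job is handed in when it is done.

Besides the shell and the picture viewer there is one more tool, called after "Request:" as a command line: name --argument value ..., lists and objects as JSON in quotes. arm_command: Moves the arm, as the interface text tells. Shift numbers are shares of 200 mm and turn numbers shares of 45 degrees, none past 1 either way. Its arguments: {"type":"object","properties":{"plan":{"type":"string"},"claw":{"type":"number"},"grip_force":{"type":"number"}},"required":["plan"]}

```bash
mkdir -p pics
cat > h.py <<'E'
import numpy as np, cv2
from scipy.spatial.transform import Rotation as R
from bench import arm
def shot(name, fn=None):
    d=arm.get_image(name)
    if fn: cv2.imwrite('pics/'+fn, d['img'][:,:,::-1])
    return d
def K(d):
    f=240/np.tan(np.radians(d['fovy'])/2)
    return np.array([[f,0,d['cx']],[0,f,d['cy']],[0,0,1.]])
def ray(d,uv,z):
    "pixels -> points on plane z"
    uv=np.atleast_2d(np.array(uv,float)); Rm=R.from_rotvec(np.ravel(d['rvec'])).as_matrix(); t=np.ravel(d['tvec'])
    c=-Rm.T@t; v=(np.c_[uv,np.ones(len(uv))]@np.linalg.inv(K(d)).T)@Rm
    return c+v*((z-c[2])/v[:,2])[:,None]
def proj(d,p):
    return cv2.projectPoints(np.atleast_2d(np.array(p,float)),np.array(d['rvec'],float),np.array(d['tvec'],float),K(d),None)[0][:,0]
def st():
    s=arm.read_state(); print({k:np.round(s[k],4).tolist() for k in ('time_s','position','orientation','ft_force','grip_width','grasp_force','joint_positions')}); return s
E
python3 - <<'E'
from h import *
st()
for n in ('scene','top','wrist'):
    d=shot(n,n+'0.png'); print(n,d['fovy'],d['cx'],d['cy'],d['rvec'],d['tvec'],-R.from_rotvec(np.ravel(d['rvec'])).as_matrix().T@np.ravel(d['tvec']))
E
```

```text
{'time_s': 0.0, 'position': [0.1195, 0.511, 0.2521], 'orientation': [0.1146, 0.9934, -0.0006, -0.0002], 'ft_force': [-0.5854, -0.2523, -0.3108], 'grip_width': 0.0884, 'grasp_force': 0.0, 'joint_positions': [1.1176, 0.3135, 1.4985, 0.0, 1.331, -0.2234]}
scene 45.13143384116267 318.73037438379146 245.1200848418808 [ 1.60523309  1.8844814  -0.83453662] [ 0.12264296 -0.31569699  1.57908318] [1.38201913 0.10064277 0.82952018]
top 48.15197372201985 320.6466310511339 240.93395124604206 [ 2.05833194 -2.17185309  0.23386831] [-0.01754481  0.56595608  1.26904324] [ 0.28855758 -0.02610724  1.35909447]
wrist 67.79468027268558 323.5478380410805 237.200281308965 [-2.26468947 -1.79650738 -0.27158364] [-0.52326394 -0.04182992  0.39169161] [0.0445886  0.52779859 0.38525019]
```

View pics/top0.png

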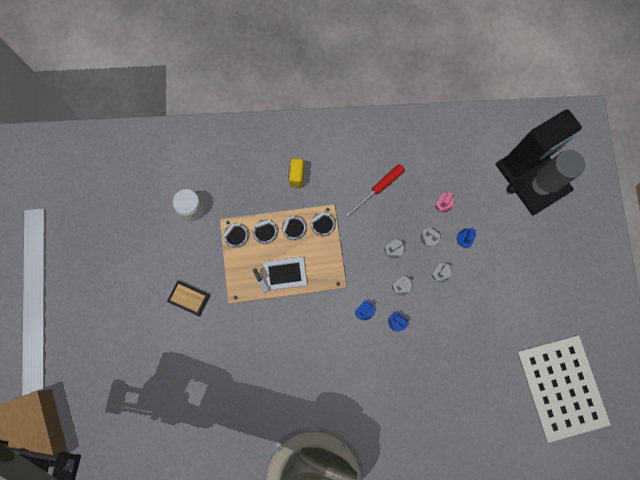

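View pics/scene0.png

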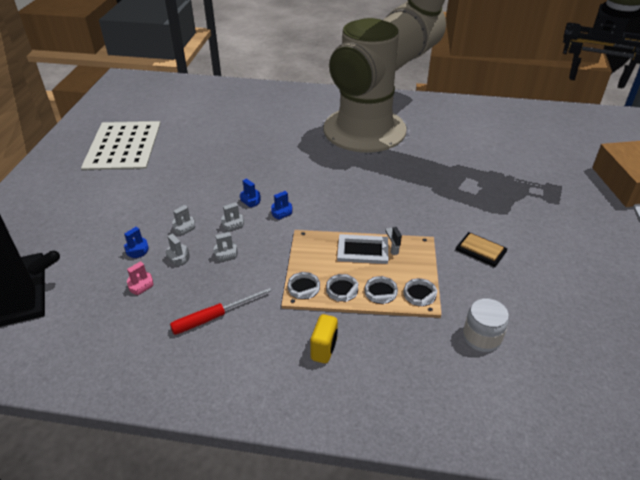

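Top view: four grey eyes at (395,248), (431,237), (442,272) and (403,285). The blue look-alikes are at (467,238), (366,310) and (399,321), and the pink one is at (445,202). The panel is centred near (283,254), and the cover is at (188,298) with its pale spigot up. The scene view agrees, with the catch at (395,240) swung clear.

```bash
cat >> h.py <<'E'
def blobs(m,amin,amax=1e9):
    m=cv2.morphologyEx(m.astype(np.uint8)*255,cv2.MORPH_CLOSE,np.ones((3,3)))
    c,_=cv2.findContours(m,cv2.RETR_EXTERNAL,cv2.CHAIN_APPROX_NONE)
    return [k for k in c if amin<cv2.contourArea(k)<amax]
def cen(k):
    m=cv2.moments(k); return np.array([m['m10'],m['m01']])/m['m00']
def rect(pts):
    "min-area rectangle of world points -> centre, sizes, long-axis angle (deg)"
    b=cv2.boxPoints(cv2.minAreaRect((pts[:,:2]*1000).astype(np.float32)))
    e=np.diff(np.r_[b,b[:1]],axis=0)[:2]; l=np.linalg.norm(e,axis=1); a=e[l.argmax()]
    return b.mean(0)/1000,sorted(l.round(1)),np.degrees(np.arctan2(a[1],a[0]))%180
E
python3 - <<'E'
from h import *
d=shot('top'); hsv=cv2.cvtColor(d['img'],cv2.COLOR_RGB2HSV)
H,S,V=[hsv[...,i].astype(int) for i in range(3)]
w=(S>60)&(H>8)&(H<28)&(V>110)
for k in blobs(w,250):
    if cen(k)[1]>360: continue
    for z in (0.009,0.016): print('wood',cen(k).round(),z,rect(ray(d,k[:,0],z)))
dark=(V<50); 
for k in blobs(dark,60,2500):
    if 140<cen(k)[0]<350 and cen(k)[1]<330: print('dark',cen(k).round(),cv2.contourArea(k),rect(ray(d,k[:,0],0.01)))
g=(S<25)&(V>115)
for k in blobs(g,30,1500):
    c=cen(k)
    if 340<c[0]<500 and c[1]<340: print('grey',c.round(1),cv2.contourArea(k),ray(d,c,0.015).round(3))
E
```

```text
wood [187. 298.] 0.009 (array([0.44759735, 0.29372516], dtype=float32), [np.float32(46.1), np.float32(75.5)], np.float32(63.086575))
wood [187. 298.] 0.016 (array([0.44677275, 0.29206687], dtype=float32), [np.float32(45.9), np.float32(75.1)], np.float32(63.086525))
wood [282. 254.] 0.009 (array([0.5495816 , 0.05137286], dtype=float32), [np.float32(220.9), np.float32(300.0)], np.float32(94.59742))
wood [282. 254.] 0.016 (array([0.54822826, 0.05097115], dtype=float32), [np.float32(219.8), np.float32(298.5)], np.float32(94.597404))
wood [295. 172.] 0.009 (array([0.7633722 , 0.00753498], dtype=float32), [np.float32(34.9), np.float32(82.0)], np.float32(172.76988))
wood [295. 172.] 0.016 (array([0.7609104 , 0.00736054], dtype=float32), [np.float32(34.7), np.float32(81.5)], np.float32(172.76987))
dark [188. 298.] 754.0 (array([0.44654354, 0.2909204 ], dtype=float32), [np.float32(56.5), np.float32(90.0)], np.float32(63.04232))
dark [285. 273.] 468.0 (array([0.49593803, 0.04716203], dtype=float32), [np.float32(43.9), np.float32(75.9)], np.float32(94.59031))
dark [236. 236.] 204.5 (array([0.5993859 , 0.16644178], dtype=float32), [np.float32(37.9), np.float32(46.6)], np.float32(142.09947))
dark [265. 232.] 205.0 (array([0.6037333, 0.0929551], dtype=float32), [np.float32(37.7), np.float32(47.9)], np.float32(106.02696))
dark [294. 228.] 205.5 (array([0.61177534, 0.01624566], dtype=float32), [np.float32(40.3), np.float32(45.0)], np.float32(158.16441))
dark [323. 225.] 201.5 (array([ 0.6164329 , -0.05806737], dtype=float32), [np.float32(38.6), np.float32(45.5)], np.float32(123.12614))
```

View pics/wrist0.png

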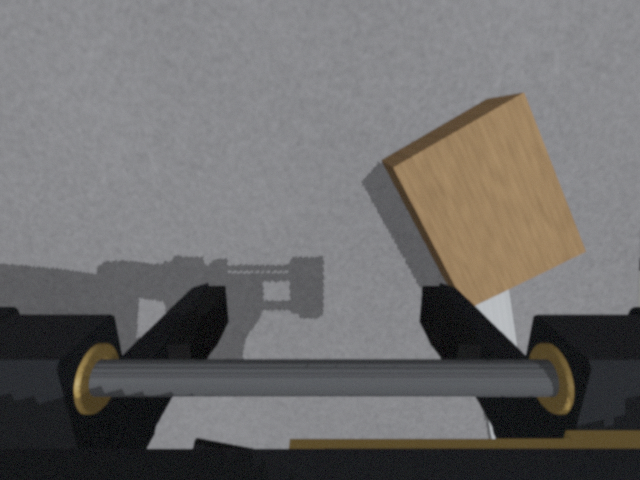

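Wrist view: only a wooden block and the arm's shadow, nothing of the job. Panel (220.9 x 300 mm) and spigot (46 x 75 mm) come out at the sizes given. Panel yaw is 4.6°. Next I move to above the cover.

```bash
cat >> h.py <<'E'
def down(yaw,tilt=0):
    "tool down, tool y at world angle yaw (deg); tilt about tool y (deg)"
    a=np.radians(yaw); y=np.array([np.cos(a),np.sin(a),0]); z=np.array([0,0,-1.])
    return R.from_matrix(np.c_[np.cross(y,z),y,z])*R.from_euler('y',tilt,degrees=True)
def go(*targets):
    "targets (pos, Rot) -> numbers of plan rows from the present pose"
    s=arm.read_state(); p=np.array(s['position']); Q=R.from_quat(s['orientation'])
    print('at',p.round(4),'tooly',np.degrees(np.arctan2(*Q.as_matrix()[1::-1,1])).round(1),'t',round(s['time_s'],1))
    for tp,tr in targets:
        t=Q.inv().apply(np.array(tp)-p)/0.2; w=np.degrees((Q.inv()*tr).as_rotvec())
        print(' row',np.r_[t,w/45].round(3),' rows>=',np.ceil(max(np.linalg.norm(t)*.2/.0417,np.linalg.norm(w)/7.16)))
        p0,Q0=tp,tr
E
python3 - <<'E'
from h import *
go(([.4468,.2921,.15],down(-26.9)),([.4468,.2921,.018],down(-26.9)))
E
```

```text
at [0.1196 0.5111 0.2524] tooly 76.8 t 0.2
 row [-1.843e+00 -6.930e-01  5.120e-01 -1.000e-03  1.000e-03  2.305e+00]  rows>= 15.0
 row [-1.843e+00 -6.930e-01  1.172e+00 -1.000e-03  1.000e-03  2.305e+00]  rows>= 15.0
```

Request:
arm_command --plan "-0.2 -0.08 0 0 0 0.15; -0.4 -0.15 0 0 0 0.3; -0.6 -0.23 0 0 0 0.45; -0.8 -0.3 0 0 0 0.6; -0.92 -0.35 0 0 0 0.75; -0.92 -0.35 0 0 0 0.9; -0.92 -0.35 0 0 0 1" --claw 1

```text
time_s: 0.78
position: [0.2842, 0.4001, 0.2526]
orientation: [0.49, 0.872, -0.0, -0.0]
ft_force: [-0.3, 0.5, -0.2]
grip_width: 0.088
grasp_force: 0.0
```

Run:
```python
from h import *
go(([.4468,.2921,.15],down(-26.9)))
```

```text
at [0.2842 0.4001 0.2526] tooly 31.3 t 0.8
 row [-0.884  0.414  0.513 -0.     0.     1.294]  rows>= 9.0
```

Request:
arm_command --plan "-0.15 0.07 0.1 0 0 0.15; -0.3 0.14 0.2 0 0 0.3; -0.45 0.21 0.3 0 0 0.45; -0.6 0.28 0.35 0 0 0.6; -0.75 0.35 0.4 0 0 0.75; -0.884 0.414 0.4 0 0 0.9; -0.884 0.414 0.4 0 0 1; -0.884 0.414 0.4 0 0 1"

```text
time_s: 1.45
position: [0.4473, 0.2936, 0.1722]
orientation: [0.785, 0.619, -0.0, -0.0]
ft_force: [-0.2, 0.4, -1.0]
grip_width: 0.088
grasp_force: 0.0
```

Run:
```python
from h import *
go(([.4468,.2921,.06],down(-26.9)),([.4468,.2921,.017],down(-26.9)))
```

```text
at [0.4473 0.2936 0.1722] tooly -13.5 t 1.4
 row [-0.008 -0.     0.561 -0.001  0.001  0.299]  rows>= 3.0
 row [-0.008 -0.     0.776 -0.001  0.001  0.299]  rows>= 4.0
```

Request:
arm_command --plan "0 0 0.15 0 0 0.15; -0.008 0 0.3 0 0 0.299; -0.008 0 0.5 0 0 0.299; -0.008 0 0.65 0 0 0.299; -0.008 0 0.773 0 0 0.299; -0.008 0 0.773 0 0 0.299; -0.008 0 0.773 0 0 0.299"

```text
time_s: 2.03
position: [0.4453, 0.2936, 0.0177]
orientation: [0.85, 0.527, -0.0, -0.0]
ft_force: [-0.9, 0.6, -0.4]
grip_width: 0.0881
grasp_force: 0.0
```

Request:
arm_command --plan "0 0 0 0 0 0; 0 0 0 0 0 0; 0 0 0 0 0 0; 0 0 0 0 0 0; 0 0 0 0 0 0; 0 0 0 0 0 0; 0 0 0 0 0 0; 0 0 0 0 0 0" --claw -1 --grip_force 25

```text
time_s: 2.7
position: [0.4461, 0.2931, 0.0184]
orientation: [0.851, 0.525, 0.0, 0.0]
ft_force: [-1.7, 0.3, 4.1]
grip_width: 0.0596
grasp_force: 25.0
```

Request:
arm_command --plan "0 0 -0.15 0 0 0; 0 0 -0.3 0 0 -0.15; 0 0 -0.3 0 0 -0.3; 0 0 -0.3 0 0 -0.45; 0 0 -0.3 0 0 -0.6; 0 0 -0.3 0 0 -0.75; 0 0 -0.3 0 0 -0.9; 0 0 -0.3 0 0 -1; 0 0 -0.3 0 0 -1"

```text
time_s: 3.45
position: [0.4458, 0.2929, 0.0778]
orientation: [0.584, 0.812, -0.0, -0.0]
ft_force: [-0.1, -0.3, -0.9]
grip_width: 0.0592
grasp_force: 25.0
```

Run:
```python
from h import *
s=st()
go(([.446,.2925,.019],down(33.2)),([.446,.2925,.14],down(33.2,20)))
```

```text
{'time_s': 3.45, 'position': [0.4458, 0.2929, 0.0778], 'orientation': [0.584, 0.8117, -0.0004, -0.0002], 'ft_force': [-0.114, -0.278, -0.8511], 'grip_width': 0.0592, 'grasp_force': 24.998, 'joint_positions': [0.3614, 0.5353, 1.6704, -0.0001, 0.9367, 0.038]}
at [0.4458 0.2929 0.0778] tooly 18.5 t 3.5
 row [-0.002  0.     0.294 -0.001 -0.    -0.326]  rows>= 3.0
 row [-0.002 -0.    -0.311  0.056  0.442 -0.323]  rows>= 4.0
```

Request:
arm_command --plan "0 0 0.15 0 0 -0.05; 0 0 0.25 0 0 -0.05; 0 0 0.294 0 0 -0.05; 0 0 0.294 0 0 -0.05; 0 0 0.294 0 0 -0.05"

```text
time_s: 3.87
position: [0.4461, 0.293, 0.0193]
orientation: [0.57, 0.822, -0.0, -0.0]
ft_force: [-0.3, -0.7, -1.6]
grip_width: 0.0595
grasp_force: 25.0
```

Request:
arm_command --plan "0 0 0 0 0 0; 0 0 0 0 0 0; 0 0 0 0 0 0; 0 0 0 0 0 0; 0 0 0 0 0 0; 0 0 -0.2 0 0 0; 0 0 -0.4 0 0 0; 0 0 -0.6 0 0 0; 0 0 -0.6 0 0.15 0; 0 0 -0.6 0 0.3 0; 0 0 -0.6 0 0.4 0; 0 0 -0.6 0 0.4 0" --claw 1

```text
time_s: 4.87
position: [0.4467, 0.2916, 0.1391]
orientation: [0.563, 0.811, 0.09, -0.13]
ft_force: [0.2, -0.2, -0.1]
grip_width: 0.0884
grasp_force: 0.0
```

Run:
```python
from h import *
s=st()
d=shot('top'); hsv=cv2.cvtColor(d['img'],cv2.COLOR_RGB2HSV)
H,S,V=[hsv[...,i].astype(int) for i in range(3)]
w=(S>60)&(H>8)&(H<28)&(V>110)
for k in blobs(w,150):
    c=cen(k)
    if 100<c[0]<300 and 200<c[1]<400: print(c,rect(ray(d,k[:,0],0.016)))
```

```text
{'time_s': 4.8667, 'position': [0.4467, 0.2916, 0.1391], 'orientation': [0.5632, 0.8111, 0.0898, -0.1297], 'ft_force': [0.1707, -0.2259, -0.1454], 'grip_width': 0.0884, 'grasp_force': 0.0, 'joint_positions': [0.2174, 0.4416, 1.6657, 0.3523, 1.1062, -0.3101]}
[281.91224741 253.48974254] (array([0.5484227 , 0.05111343], dtype=float32), [np.float32(219.4), np.float32(298.7)], np.float32(94.59741))
```

Run:
```python
from h import *
go(([.4354,.3209,.13],down(20.7,-20)),([.4354,.3209,.13],down(20.7,-45)))
```

```text
at [0.4464 0.292  0.1391] tooly 20.5 t 4.9
 row [ 0.133 -0.001  0.091 -0.001 -0.843 -0.005]  rows>= 6.0
 row [ 1.330e-01 -1.000e-03  9.100e-02 -2.000e-03 -1.398e+00 -5.000e-03]  rows>= 9.0
```

Request:
arm_command --plan "0.02 0 0 0 -0.15 0; 0.04 0 0 0 -0.3 0; 0.07 0 0.02 0 -0.45 0; 0.1 0 0.05 0 -0.6 0; 0.133 0 0.09 0 -0.75 0; 0.133 0 0.09 0 -0.9 0; 0.133 0 0.09 0 -1 0; 0.133 0 0.09 0 -1 0"

```text
time_s: 5.58
position: [0.4339, 0.3242, 0.1296]
orientation: [0.551, 0.8, -0.134, 0.194]
ft_force: [0.4, -0.5, 0.0]
grip_width: 0.0883
grasp_force: 0.0
```

Run:
```python
from h import *
st()
go(([.4354,.3209,.13],down(20.7,-45)),([.4354,.3209,.0173],down(20.7,-45)))
```

```text
{'time_s': 5.5833, 'position': [0.4339, 0.3242, 0.1296], 'orientation': [0.5512, 0.8003, -0.1335, 0.1945], 'ft_force': [0.4273, -0.469, 0.0375], 'grip_width': 0.0883, 'grasp_force': 0.0, 'joint_positions': [0.6186, 0.5835, 1.5035, -0.4914, 1.225, 0.4635]}
at [0.4339 0.3242 0.1296] tooly 20.9 t 5.6
 row [-0.017  0.001  0.007  0.003 -0.394  0.003]  rows>= 3.0
 row [ 0.242  0.001  0.507  0.003 -0.394  0.003]  rows>= 3.0
```

Request:
arm_command --plan "-0.017 0 0.007 0 -0.15 0; -0.017 0 0.007 0 -0.3 0; -0.017 0 0.007 0 -0.394 0; 0.05 0 0.14 0 -0.394 0; 0.12 0 0.27 0 -0.394 0; 0.18 0 0.39 0 -0.394 0; 0.242 0 0.507 0 -0.394 0; 0.242 0 0.507 0 -0.394 0; 0.242 0 0.507 0 -0.394 0"

```text
time_s: 6.33
position: [0.4365, 0.3194, 0.0179]
orientation: [0.526, 0.761, -0.216, 0.313]
ft_force: [-0.5, 0.0, 0.2]
grip_width: 0.0884
grasp_force: 0.0
```

Run:
```python
from h import *
st()
go(([.4354,.3209,.0173],down(20.7,-45)))
shot('scene','sc1.png')
```

```text
{'time_s': 6.3333, 'position': [0.4365, 0.3194, 0.0179], 'orientation': [0.5264, 0.7606, -0.2159, 0.3127], 'ft_force': [-0.4638, 0.0156, 0.1973], 'grip_width': 0.0884, 'grasp_force': 0.0, 'joint_positions': [0.7032, 0.8633, 1.4682, -0.7739, 1.2456, 0.7678]}
at [0.4365 0.3194 0.0179] tooly 20.6 t 6.3
 row [ 0.009 -0.002 -0.004 -0.    -0.007 -0.002]  rows>= 1.0
```

Grip at 40 N, then lift slightly.

Request:
arm_command --plan "0 0 0 0 0 0; 0 0 0 0 0 0; 0 0 0 0 0 0; 0 0 0 0 0 0; 0 0 0 0 0 0; 0 0 0 0 0 0; 0 0 0 0 0 0; 0 0 0 0 0 0" --claw -1 --grip_force 40

```text
time_s: 7.05
position: [0.4363, 0.3193, 0.0182]
orientation: [0.526, 0.76, -0.216, 0.313]
ft_force: [-0.7, 0.2, 1.9]
grip_width: 0.0587
grasp_force: 40.0
```

Request:
arm_command --plan "-0.1 0 -0.1 0 0 0; -0.2 0 -0.2 0 0 0; -0.3 0 -0.3 0 0 0; -0.4 0 -0.4 0 0 0; -0.5 0 -0.5 0 0 0; -0.5 0 -0.5 0 0 0; -0.5 0 -0.5 0 0 0"

```text
time_s: 7.63
position: [0.4366, 0.3188, 0.1602]
orientation: [0.527, 0.76, -0.215, 0.313]
ft_force: [-0.5, -0.1, -1.3]
grip_width: 0.0586
grasp_force: 40.0
```

Run:
```python
from h import *
st()
shot('scene','sc1.png')
d=shot('wrist','w1.png')
```

```text
{'time_s': 7.6333, 'position': [0.4366, 0.3188, 0.1602], 'orientation': [0.5267, 0.7604, -0.2155, 0.3129], 'ft_force': [-0.4947, -0.1471, -1.3294], 'grip_width': 0.0586, 'grasp_force': 39.9986, 'joint_positions': [0.7023, 0.646, 1.4261, -0.7326, 1.4343, 0.5865]}
```

View pics/sc1.png

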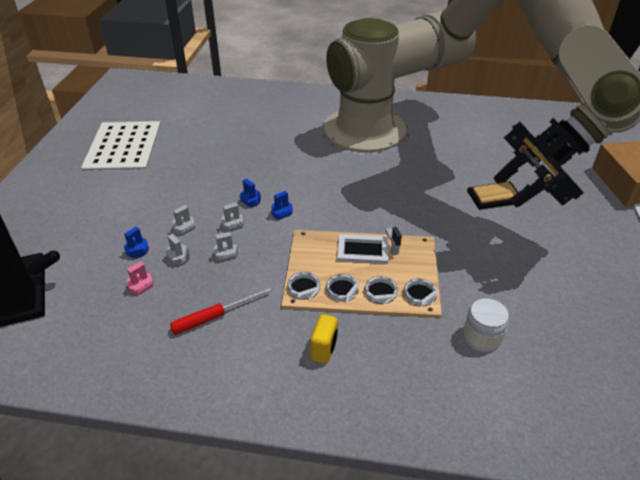

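Scene: cover at (495,192), held level and spigot up. Next I turn it over in steps.

Run:
```python
from h import *
go(([.41,.37,.18],down(20.7,-1)))
```

```text
at [0.436  0.3183 0.1581] tooly 20.6 t 7.7
 row [ 0.127 -0.031 -0.28  -0.003  0.972 -0.   ]  rows>= 7.0
```

Request:
arm_command --plan "0.02 0 -0.04 0 0.14 0; 0.04 -0.01 -0.08 0 0.28 0; 0.06 -0.01 -0.12 0 0.42 0; 0.08 -0.02 -0.16 0 0.56 0; 0.1 -0.02 -0.2 0 0.7 0; 0.12 -0.03 -0.24 0 0.84 0; 0.127 -0.03 -0.28 0 0.97 0; 0.127 -0.03 -0.28 0 0.97 0; 0.127 -0.03 -0.28 0 0.97 0"

```text
time_s: 8.48
position: [0.4107, 0.3693, 0.1803]
orientation: [0.57, 0.822, -0.007, 0.009]
ft_force: [-0.5, -0.7, -0.8]
grip_width: 0.0586
grasp_force: 40.0
```

Run:
```python
from h import *
st()
go(([.38,.42,.18],down(20.7,43)))
```

```text
{'time_s': 8.4833, 'position': [0.4107, 0.3693, 0.1803], 'orientation': [0.5696, 0.8218, -0.0072, 0.0085], 'ft_force': [-0.4751, -0.6888, -0.8222], 'grip_width': 0.0586, 'grasp_force': 39.9989, 'joint_positions': [0.5295, 0.442, 1.5095, -0.0231, 1.1961, 0.1794]}
at [0.4107 0.3693 0.1803] tooly 20.5 t 8.5
 row [ 0.291 -0.055 -0.005 -0.001  0.984 -0.004]  rows>= 7.0
```

Request:
arm_command --plan "0.04 -0.01 0 0 0.14 0; 0.08 -0.01 0 0 0.28 0; 0.12 -0.02 0 0 0.42 0; 0.16 -0.03 0 0 0.56 0; 0.2 -0.04 0 0 0.7 0; 0.24 -0.05 0 0 0.84 0; 0.29 -0.055 0 0 0.98 0; 0.29 -0.055 0 0 0.98 0; 0.29 -0.055 0 0 0.98 0"

```text
time_s: 9.23
position: [0.3793, 0.4201, 0.1785]
orientation: [0.53, 0.766, 0.205, -0.301]
ft_force: [-0.4, -0.7, -0.8]
grip_width: 0.0585
grasp_force: 40.0
```

Run:
```python
from h import *
st()
go(([.38,.42,.12],down(20.7,72)),([.38,.42,.073],down(20.7,72)))
```

```text
{'time_s': 9.2333, 'position': [0.3793, 0.4201, 0.1785], 'orientation': [0.5303, 0.7655, 0.2054, -0.3009], 'ft_force': [-0.4118, -0.6512, -0.8175], 'grip_width': 0.0585, 'grasp_force': 39.9997, 'joint_positions': [0.3292, 0.4411, 1.7014, 0.8213, 1.1848, -0.4276]}
at [0.3793 0.4201 0.1785] tooly 20.7 t 9.2
 row [-0.2    0.005  0.214 -0.003  0.65  -0.005]  rows>= 5.0
 row [-0.359  0.006  0.386 -0.003  0.65  -0.005]  rows>= 5.0
```

Request:
arm_command --plan "-0.05 0 0.05 0 0.14 0; -0.1 0 0.1 0 0.28 0; -0.15 0 0.16 0 0.42 0; -0.2 0 0.214 0 0.56 0; -0.2 0 0.214 0 0.65 0; -0.2 0 0.214 0 0.65 0; -0.2 0 0.214 0 0.65 0"

```text
time_s: 9.82
position: [0.3795, 0.4208, 0.1211]
orientation: [0.46, 0.666, 0.333, -0.484]
ft_force: [0.0, -0.1, -0.9]
grip_width: 0.0587
grasp_force: 40.0
```

Run:
```python
from h import *
st()
go(([.38,.42,.073],down(20.7,72)))
d=shot('scene'); i=cv2.resize(d['img'][60:300,380:640],None,fx=2.3,fy=2.3)
cv2.imwrite('pics/sc2.png',i[:,:,::-1])
```

```text
{'time_s': 9.8167, 'position': [0.3795, 0.4208, 0.1211], 'orientation': [0.4599, 0.6655, 0.3331, -0.4844], 'ft_force': [0.0423, -0.1049, -0.9305], 'grip_width': 0.0587, 'grasp_force': 40.0006, 'joint_positions': [0.2026, 0.7072, 1.792, 1.2546, 1.4143, -0.9267]}
at [0.3795 0.4208 0.1211] tooly 20.8 t 9.8
 row [-0.23   0.001  0.07  -0.003 -0.    -0.002]  rows>= 2.0
```

View pics/sc2.png

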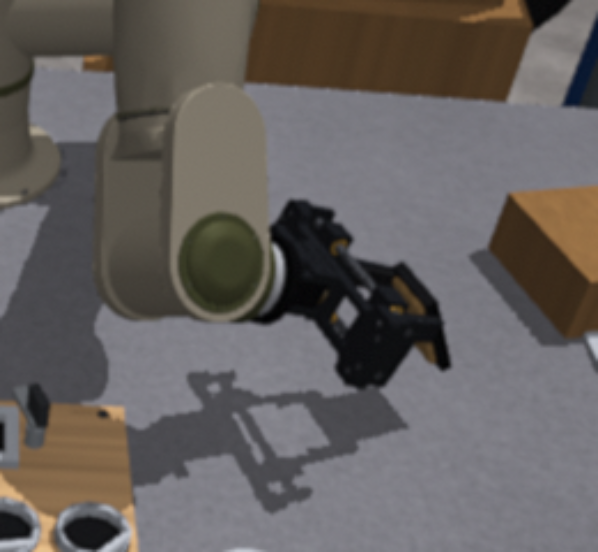

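Crop: cover (430,320) in the jaws leans past vertical with its spigot side towards the hand; the wrist is clear of the panel. I'll move further from the panel, lower it and release.

Request:
arm_command --plan "0.02 0 0.1 0 0 0; 0.06 0 0.19 0 0 0; 0 0 0.21 0 0 0; -0.05 0 0.225 0 0 0; -0.1 0 0.24 0 0 0; -0.14 0 0.25 0 0 0; -0.155 0 0.255 0 0 0; -0.155 0 0.255 0 0 0; -0.155 0 0.255 0 0 0"

```text
time_s: 10.62
position: [0.3664, 0.457, 0.0767]
orientation: [0.46, 0.664, 0.336, -0.485]
ft_force: [-0.9, 0.4, -1.6]
grip_width: 0.0588
grasp_force: 40.0
```

Run:
```python
from h import *
st()
```

```text
{'time_s': 10.6167, 'position': [0.3664, 0.457, 0.0767], 'orientation': [0.4598, 0.664, 0.3356, -0.4848], 'ft_force': [-0.8524, 0.3611, -1.6339], 'grip_width': 0.0588, 'grasp_force': 40.0002, 'joint_positions': [0.2793, 0.8067, 1.7719, 1.3358, 1.3523, -0.9943]}
```

Request:
arm_command --plan "-0.01 0 0.003 0 0 0; -0.02 0 0.006 0 0 0; -0.03 0 0.009 0 0 0; -0.03 0 0.009 0 0 0; -0.03 0 0.009 0 0 0"

```text
time_s: 11.03
position: [0.3661, 0.4571, 0.0704]
orientation: [0.46, 0.664, 0.336, -0.485]
ft_force: [-0.0, 0.9, -1.1]
grip_width: 0.0588
grasp_force: 40.0
```

Request:
arm_command --plan "-0.005 0 0.001 0 0 0; -0.01 0 0.003 0 0 0; -0.015 0 0.005 0 0 0; -0.015 0 0.005 0 0 0; -0.015 0 0.005 0 0 0"

```text
time_s: 11.45
position: [0.3661, 0.4572, 0.0672]
orientation: [0.46, 0.664, 0.336, -0.485]
ft_force: [0.4, 0.7, -0.9]
grip_width: 0.0587
grasp_force: 40.0
```

Request:
arm_command --plan "0 0 0 0 0 0; 0 0 0 0 0 0; 0 0 0 0 0 0; 0 0 0 0 0 0; 0 0 0 0 0 0; 0 0 0 0 0 0; 0 0 0 0 0 0; 0 0 0 0 0 0; 0 0 0 0 0 0; 0 0 0 0 0 0" --claw 1

```text
time_s: 12.28
position: [0.3661, 0.4571, 0.0673]
orientation: [0.46, 0.664, 0.336, -0.485]
ft_force: [0.6, -0.4, 0.8]
grip_width: 0.0884
grasp_force: 0.0
```

Request:
arm_command --plan "0.05 0 -0.02 0 0 0; 0.15 0 -0.05 0 0 0; 0.3 0 -0.1 0 0 0; 0.45 0 -0.15 0 0 0; 0.6 0 -0.2 0 0 0; 0.75 0 -0.25 0 0 0; 0.75 0 -0.25 0 -0.15 0; 0.75 0 -0.25 0 -0.3 0; 0.75 0 -0.25 0 -0.45 0; 0.75 0 -0.25 0 -0.6 0; 0.75 0 -0.25 0 -0.75 0; 0.75 0 -0.25 0 -0.75 0"

```text
time_s: 13.28
position: [0.3664, 0.4566, 0.2286]
orientation: [0.536, 0.778, 0.189, -0.268]
ft_force: [-0.2, -0.2, 1.4]
grip_width: 0.0881
grasp_force: 0.0
```

Run:
```python
from h import *
st(); go(([.36,.45,.25],down(20.7)))
d=shot('scene'); i=cv2.resize(d['img'][60:300,380:640],None,fx=2.3,fy=2.3)
cv2.imwrite('pics/sc3.png',i[:,:,::-1])
```

```text
{'time_s': 13.2833, 'position': [0.3664, 0.4566, 0.2286], 'orientation': [0.5359, 0.7779, 0.1889, -0.2684], 'ft_force': [-0.1794, -0.1542, 1.3798], 'grip_width': 0.0881, 'grasp_force': 0.0, 'joint_positions': [0.4327, 0.3848, 1.6011, 0.7246, 1.2015, -0.2194]}
at [0.3664 0.4566 0.2286] tooly 20.7 t 13.3
 row [ 0.051 -0.041 -0.096  0.007 -0.851  0.004]  rows>= 6.0
```

View pics/sc3.png

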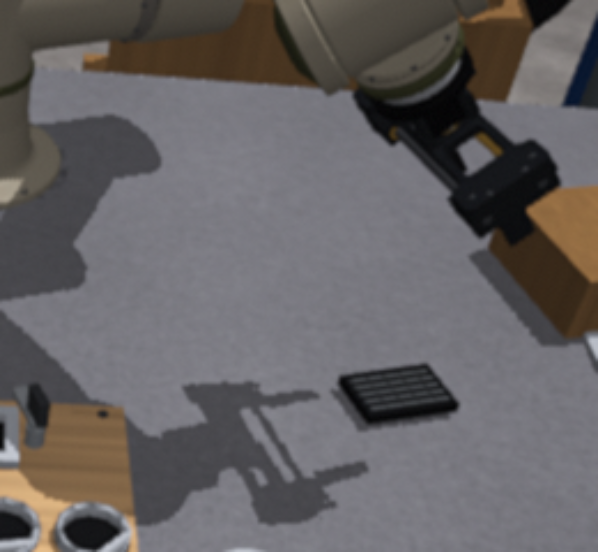

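Crop: the cover lies ribbed face up on the bench at (398,393). Next I measure it in the top view.

```bash
cat >> h.py <<'E'
def cover(name='top',z=.016,near=(.38,.41),rad=.07):
    d=shot(name); V=d['img'].max(2); c0=proj(d,[*near,z])[0]
    for k in blobs(V<60,100,40000):
        p=ray(d,k[:,0],z); r=rect(p)
        if np.linalg.norm(r[0]-near)<rad: print(name,'cover',cen(k).round(),r)
    return d
E
python3 - <<'E'
from h import *
d=cover(); cv2.imwrite('pics/t1.png',d['img'][:,:,::-1])
E
```

Request:
arm_command --plan "0 0 0 0 -0.15 0; 0 0 -0.05 0 -0.3 0; 0 0 -0.1 0 -0.45 0; 0 0 -0.1 0 -0.6 0; 0 0 -0.1 0 -0.75 0; 0 0 -0.1 0 -0.85 0; 0 0 -0.1 0 -0.85 0"

```text
time_s: 13.97
position: [0.37, 0.4442, 0.2395]
orientation: [0.568, 0.823, -0.001, -0.003]
ft_force: [-0.4, 0.3, 0.4]
grip_width: 0.0882
grasp_force: 0.0
```

Run:
```python
from h import *
st(); cover(); d=shot('wrist','w2.png'); print(proj(d,[[.38,.41,.016]]))
```

```text
{'time_s': 13.9667, 'position': [0.37, 0.4442, 0.2395], 'orientation': [0.5681, 0.8229, -0.0008, -0.003], 'ft_force': [-0.3848, 0.3123, 0.4118], 'grip_width': 0.0882, 'grasp_force': 0.0, 'joint_positions': [0.6716, 0.4411, 1.3497, 0.0055, 1.354, 0.3081]}
top cover [126. 332.] (array([0.36959037, 0.44379792], dtype=float32), [np.float32(59.1), np.float32(91.6)], np.float32(110.654335))
[[322.06525124 238.4821408 ]]
```

Request:
arm_command --plan "0 0 0.2 0 0 0; 0 0 0.4 0 0 0; 0 0 0.6 0 0 0; 0 0 0.8 0 0 0; 0 0 0.9 0 0 0; 0 0 0.9 0 0 0"

```text
time_s: 14.57
position: [0.3692, 0.4416, 0.0561]
orientation: [0.57, 0.821, -0.003, -0.005]
ft_force: [0.2, 0.2, -0.5]
grip_width: 0.0879
grasp_force: 0.0
```

Run:
```python
from h import *
go(([.3696,.4438,.0195],down(20.65)))
```

```text
at [0.3692 0.4416 0.0561] tooly 20.5 t 14.6
 row [ 0.009  0.007  0.183 -0.013 -0.006 -0.004]  rows>= 1.0
```

Request:
arm_command --plan "0.01 0 0.1 -0.013 -0.006 0; 0.01 0 0.18 -0.013 -0.006 0; 0.01 0 0.18 -0.013 -0.006 0; 0.01 0 0.18 -0.013 -0.006 0"

```text
time_s: 14.9
position: [0.3707, 0.4461, 0.0261]
orientation: [0.57, 0.822, 0.004, 0.002]
ft_force: [0.0, -0.0, 0.9]
grip_width: 0.0883
grasp_force: 0.0
```

Request:
arm_command --plan "0 0 0 0 0 0; 0 0 0 0 0 0; 0 0 0 0 0 0; 0 0 0 0 0 0; 0 0 0 0 0 0; 0 0 0 0 0 0; 0 0 0 0 0 0; 0 0 0 0 0 0; 0 0 -0.15 0 0 0; 0 0 -0.35 0 0 0; 0 0 -0.5 0 0 0; 0 0 -0.5 0 0 0" --claw -1 --grip_force 30

```text
time_s: 15.9
position: [0.3709, 0.4478, 0.1309]
orientation: [0.569, 0.822, 0.009, 0.004]
ft_force: [-0.1, -0.7, -1.0]
grip_width: 0.0593
grasp_force: 30.0
```

Run:
```python
from h import *
st(); print(down(4.6).as_quat()); go(([.4948,.0470,.12],down(4.6)))
```

```text
{'time_s': 15.9, 'position': [0.3709, 0.4478, 0.1309], 'orientation': [0.5689, 0.8223, 0.0089, 0.0042], 'ft_force': [-0.0773, -0.7097, -0.9798], 'grip_width': 0.0593, 'grasp_force': 29.9963, 'joint_positions': [0.6789, 0.5434, 1.4898, -0.0035, 1.0889, 0.3202]}
[0.67815967 0.7349146  0.         0.        ]
at [0.3709 0.4478 0.1309] tooly 20.6 t 15.9
 row [-2.094 -0.128  0.045  0.024 -0.007  0.356]  rows>= 11.0
```

Request:
arm_command --plan "-0.1 0 0 0 0 0; -0.25 0 0 0 0 0; -0.45 0 0 0 0 0.05; -0.65 0 0 0 0 0.1; -0.8 0 0 0 0 0.15; -0.9 -0.05 0 0 0 0.2; -0.95 -0.1 0 0 0 0.25; -0.95 -0.1 0 0 0 0.356; -0.95 -0.1 0 0 0 0.356; -0.95 -0.1 0 0 0 0.356; -0.95 -0.1 0 0 0 0.356"

```text
time_s: 16.82
position: [0.4173, 0.2616, 0.1245]
orientation: [0.677, 0.736, 0.004, 0.002]
ft_force: [-0.3, 0.0, -1.7]
grip_width: 0.059
grasp_force: 30.0
```

Run:
```python
from h import *
st(); go(([.4948,.0470,.12],down(4.6)))
```

```text
{'time_s': 16.8167, 'position': [0.4173, 0.2616, 0.1245], 'orientation': [0.6771, 0.7359, 0.0044, 0.0022], 'ft_force': [-0.2596, 0.0133, -1.6963], 'grip_width': 0.059, 'grasp_force': 29.9963, 'joint_positions': [0.3213, 0.3845, 1.7643, 0.0005, 0.9831, 0.2379]}
at [0.4173 0.2616 0.1245] tooly 4.8 t 16.8
 row [-1.101  0.297  0.022  0.012 -0.003  0.004]  rows>= 6.0
```

Request:
arm_command --plan "-0.15 0.04 0 0 0 0; -0.35 0.1 0 0 0 0; -0.55 0.16 0 0 0 0; -0.75 0.22 0 0 0 0; -0.9 0.27 0 0 0 0; -1 0.297 0 0 0 0; -1 0.297 0 0 0 0; -1 0.297 0 0 0 0; -1 0.297 0.08 0 0 0; -1 0.297 0.08 0 0 0; -1 0.297 0.08 0 0 0"

```text
time_s: 17.73
position: [0.4921, 0.068, 0.1085]
orientation: [0.677, 0.736, 0.004, 0.001]
ft_force: [-0.3, 1.2, -1.5]
grip_width: 0.0593
grasp_force: 30.0
```

Run:
```python
from h import *
st(); go(([.4948,.0470,.09],down(4.6)))
d=shot('wrist','w3.png');
```

```text
{'time_s': 17.7333, 'position': [0.4921, 0.068, 0.1085], 'orientation': [0.6773, 0.7357, 0.004, 0.0015], 'ft_force': [-0.274, 1.2297, -1.4598], 'grip_width': 0.0593, 'grasp_force': 29.9962, 'joint_positions': [-0.1013, 0.4175, 1.7649, 0.0057, 0.952, -0.1873]}
at [0.4921 0.068  0.1085] tooly 4.7 t 17.7
 row [-0.106  0.004  0.092  0.01  -0.004  0.003]  rows>= 1.0
```

View pics/w3.png

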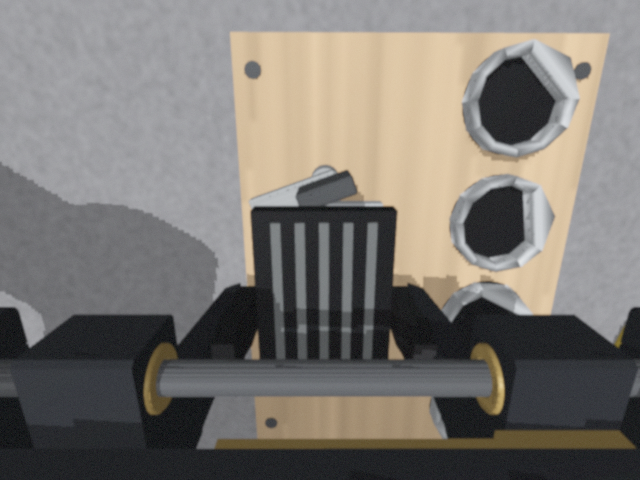

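Wrist view: cover end edge from (252,208) to (396,208), panel +y corners at (231,32) and (608,32), catch pivot at (327,180). Sockets 4 and 3 show their flats up-right and right.

Run:
```python
from h import *
d=shot('wrist'); s=arm.read_state(); g=cv2.cvtColor(d['img'],cv2.COLOR_RGB2GRAY); 
hsv=cv2.cvtColor(d['img'],cv2.COLOR_RGB2HSV); w=((hsv[...,1]>50)&(hsv[...,0]<30)&(hsv[...,2]>120))
def L(pts): # fit line in world xy
    v=cv2.fitLine(np.float32(pts[:,:2]),cv2.DIST_HUBER,0,.01,.01).ravel(); return v
# panel edges: top edge rows, left/right columns
top=np.array([(u,np.where(w[:60,u])[0][0]-.5) for u in range(250,590,5)])
left=np.array([(np.where(w[v,200:300])[0][0]+199.5,v) for v in range(50,180,4)])
right=np.array([(np.where(w[v,:640])[0][-1]+.5,v) for v in range(120,260,4)])
P=[ray(d,q,.009) for q in (top,left,right)]
def meet(a,b):
    A=np.c_[a[:2],-b[:2]]; k=np.linalg.solve(A,b[2:]-a[2:]); return a[2:]+k[0]*a[:2]
l=[L(p) for p in P]; c1,c2=meet(l[0],l[1]),meet(l[0],l[2])
e=(c2-c1); print('corners',c1,c2,np.linalg.norm(e),'yaw',np.degrees(np.arctan2(e[1],e[0])))
ex=e/np.linalg.norm(e); ey=np.array([-ex[1],ex[0]]); c=(c1+c2)/2-.15*ey
H=c-.055*ex; print('panel',c,'hatch',H)
# cover edges
zc=s['position'][2]-.010
V=d['img'].max(2)
tp=np.array([(u,np.where(V[195:230,u]<40)[0][0]+194.5) for u in range(262,390,4)])
lf=np.array([(np.where(V[v,240:280]<40)[0][0]+239.5,v) for v in range(215,265,3)])
rt=np.array([(np.where(V[v,370:400]<40)[0][-1]+370.5,v) for v in range(215,265,3)])
q=[L(ray(d,a,zc)) for a in (tp,lf,rt)]; a,b=meet(q[0],q[1]),meet(q[0],q[2]); f=b-a
print('cover end',a,b,np.linalg.norm(f),'yaw',np.degrees(np.arctan2(f[1],f[0])))
fx=f/np.linalg.norm(f); cc=(a+b)/2-.045*np.array([-fx[1],fx[0]]); print('cover c',cc,'tcp',s['position'],'d',cc-s['position'][:2],'need',H-cc)
```

```text
corners [0.42863202 0.19076954] [0.64825296 0.20932284] 0.22040322 yaw 4.8288097
panel [0.5510693  0.05057858] hatch [0.49626452 0.04594874]Traceback (most recent call last):
  File "<stdin>", line 21, in <module>
IndexError: index 0 is out of bounds for axis 0 with size 0
```

Run:
```python
from h import *
d=shot('wrist'); s=arm.read_state(); V=d['img'].max(2).astype(int)
zc=s['position'][2]-.010
print(V[200:216,300],V[240,244:262],V[240,384:402])
T=60
def first(a): i=np.where(a<T)[0]; return i[0] if len(i) else np.nan
tp=np.nanmedian([first(V[200:225,u])+199.5 for u in range(375,392,2)])
lf=np.nanmedian([first(V[v,240:280])+239.5 for v in range(225,250,3)])
rt=np.nanmedian([400.5-first(V[v,400:370:-1]) for v in range(225,250,3)])
print(tp,lf,rt)
p=ray(d,[[lf,237],[rt,237],[(lf+rt)/2,tp]],zc); print(p.round(4),np.linalg.norm(p[0]-p[1]))
a=np.radians(4.7); cc=p[2][:2]-.045*np.array([-np.sin(a),np.cos(a)]); print(cc,s['position'],'off',cc-s['position'][:2])
```

```text
[96 96 97 99 92 83 57 34 25 25 36 32 47 49 45 46] [216 218 219 220 219 220 212 188 135  77  49  52  46  51  50  46  46  50] [ 42  45  44  44  40  44  46  44  44  45  74 140 189 208 210 209 208 210]
206.5 253.5 393.5
[[0.4612 0.0968 0.0994]
 [0.5198 0.1014 0.0994]
 [0.4894 0.1121 0.0994]] 0.05873048173911889
[0.49306635 0.06723249] [0.4928972  0.06738246 0.10940143] off [ 0.00016916 -0.00014997]
```

Run:
```python
from h import *
go(([.4958,.0463,.065],down(4.7)),([.4958,.0463,.046],down(4.7)))
```

```text
at [0.4929 0.0674 0.1094] tooly 4.7 t 17.9
 row [-0.107  0.004  0.222  0.013 -0.003 -0.   ]  rows>= 2.0
 row [-0.107  0.003  0.317  0.013 -0.003 -0.   ]  rows>= 2.0
```

Request:
arm_command --plan "-0.06 0.002 0.05 0 0 0; -0.107 0.004 0.1 0 0 0; -0.107 0.004 0.2 0 0 0; -0.107 0.004 0.26 0 0 0; -0.107 0.004 0.28 0 0 0; -0.107 0.004 0.28 0 0 0; -0.107 0.004 0.28 0 0 0; -0.107 0.004 0.28 0 0 0"

```text
time_s: 18.55
position: [0.4963, 0.0454, 0.0534]
orientation: [0.678, 0.735, 0.005, 0.003]
ft_force: [0.5, 0.9, -1.3]
grip_width: 0.0592
grasp_force: 30.0
```

Run:
```python
from h import *
st();go(([.4958,.0463,.039],down(4.7)))
```

```text
{'time_s': 18.55, 'position': [0.4963, 0.0454, 0.0534], 'orientation': [0.6781, 0.7349, 0.0049, 0.0028], 'ft_force': [0.5457, 0.8814, -1.3199], 'grip_width': 0.0592, 'grasp_force': 29.9962, 'joint_positions': [-0.1467, 0.5112, 1.7996, 0.0067, 0.8206, -0.2315]}
at [0.4963 0.0454 0.0534] tooly 4.6 t 18.6
 row [ 0.004 -0.003  0.072  0.014 -0.003 -0.002]  rows>= 1.0
```

Request:
arm_command --plan "0.003 -0.002 0.02 0 0 0; 0.003 -0.002 0.035 0 0 0; 0.003 -0.002 0.045 0 0 0; 0.003 -0.002 0.055 0 0 0; 0.003 -0.002 0.06 0 0 0; 0.003 -0.002 0.06 0 0 0; 0.003 -0.002 0.06 0 0 0"

```text
time_s: 19.13
position: [0.4955, 0.0463, 0.0407]
orientation: [0.678, 0.735, 0.005, 0.002]
ft_force: [0.0, 0.4, -1.8]
grip_width: 0.0594
grasp_force: 30.0
```

Request:
arm_command --plan "0 0 0.006 0 0 0; 0 0 0.012 0 0 0; 0 0 0.012 0 0 0; 0 0 0.012 0 0 0"

```text
time_s: 19.47
position: [0.4956, 0.0464, 0.0386]
orientation: [0.678, 0.735, 0.005, 0.002]
ft_force: [-1.8, 2.3, 3.2]
grip_width: 0.059
grasp_force: 30.0
```

Request:
arm_command --plan "0 0 0 0 0 0; 0 0 0 0 0 0; 0 0 0 0 0 0; 0 0 0 0 0 0; 0 0 0 0 0 0; 0 0 0 0 0 0; 0 0 -0.2 0 0 0; 0 0 -0.4 0 0 0; 0 0 -0.6 0 0 0; 0 0 -0.6 0 0 0; 0 0 -0.6 0 0 0" --claw 1

```text
time_s: 20.38
position: [0.4952, 0.0457, 0.1601]
orientation: [0.678, 0.735, 0.006, 0.004]
ft_force: [-0.6, 0.3, -0.9]
grip_width: 0.088
grasp_force: 0.0
```

Run:
```python
from h import *
s=st(); d=shot('wrist','w4.png'); e=cover('wrist',.029,(.4955,.0463),.03); cover('top',.029,(.4955,.0463),.03)
go(([.4895,.1128,.14],down(4.7-10)))
```

```text
{'time_s': 20.3833, 'position': [0.4952, 0.0457, 0.1601], 'orientation': [0.6781, 0.7349, 0.0057, 0.0041], 'ft_force': [-0.5543, 0.292, -0.9045], 'grip_width': 0.088, 'grasp_force': 0.0, 'joint_positions': [-0.1463, 0.3423, 1.7165, 0.0056, 1.0696, -0.2294]}
wrist cover [324. 228.] (array([0.4959528, 0.0447376], dtype=float32), [np.float32(58.6), np.float32(89.3)], np.float32(94.532295))
at [0.4938 0.0459 0.1571] tooly 4.6 t 20.5
 row [ 0.335  0.005  0.087  0.009 -0.005  0.22 ]  rows>= 2.0
```

View pics/w4.png

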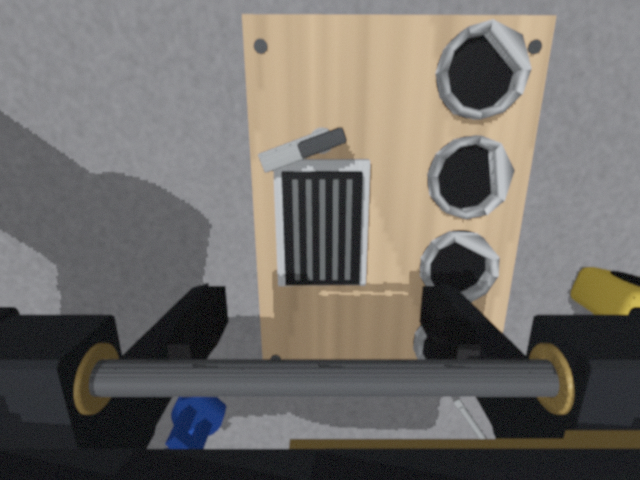

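Wrist view: cover is seated in the frame at (323,228), ribs up; the catch bar points to (265,160) with its fin at (300–345,130–155), so it is still clear. Next I measure the fin and move to it.

Run:
```python
from h import *
d=shot('wrist'); V=d['img'].max(2)
m=np.zeros(V.shape,bool); m[115:168,285:360]=V[115:168,285:360]<95
for k in blobs(m,150): print(cen(k),cv2.contourArea(k),rect(ray(d,k[:,0],.067)))
g=np.zeros(V.shape,bool); i=d['img'].astype(int); S=i.max(2)-i.min(2)
g[110:172,250:350]=(S[110:172,250:350]<22)&(V[110:172,250:350]<190)
for k in blobs(g,100): print('bar',cen(k),cv2.contourArea(k),rect(ray(d,k[:,0],.039)))
```

```text
[325.0637743  143.32361309] 703.0 (array([0.49012318, 0.11190755], dtype=float32), [np.float32(9.8), np.float32(28.3)], np.float32(24.4224))
bar [308.47680022 153.56808481] 2421.0 (array([0.4772857 , 0.10538006], dtype=float32), [np.float32(28.6), np.float32(60.8)], np.float32(4.552442))
```

Run:
```python
from h import *
go(([.4902,.1119,.13],down(-40)))
```

```text
at [0.4938 0.0459 0.157 ] tooly 4.6 t 20.6
 row [ 0.33   0.008  0.136  0.007 -0.008  0.991]  rows>= 7.0
```

Request:
arm_command --plan "0.1 0 0 0 0 0.15; 0.2 0 0 0 0 0.3; 0.3 0 0 0 0 0.45; 0.33 0 0 0 0 0.6; 0.33 0 0 0 0 0.75; 0.33 0 0 0 0 0.9; 0.33 0 0 0 0 0.9; 0.33 0 0 0 0 0.9" --claw 0

```text
time_s: 21.25
position: [0.4888, 0.1116, 0.1577]
orientation: [0.89, 0.456, 0.004, 0.0]
ft_force: [-1.1, -0.4, 0.1]
grip_width: 0.0438
grasp_force: 0.0
```

Run:
```python
from h import *
go(([.4902,.1119,.13],down(-65.6)),([.4902,.1119,.058],down(-65.6)))
```

```text
at [0.4888 0.1116 0.1577] tooly -35.7 t 21.2
 row [ 0.004  0.004  0.139  0.003 -0.011  0.665]  rows>= 5.0
 row [ 0.002  0.003  0.499  0.003 -0.011  0.665]  rows>= 5.0
```

Request:
arm_command --plan "0 0 0.05 0 0 0.15; 0 0 0.1 0 0 0.3; 0 0 0.14 0 0 0.45; 0 0 0.14 0.003 -0.011 0.6; 0.003 0.004 0.14 0.003 -0.011 0.665; 0.003 0.004 0.14 0.003 -0.011 0.665; 0.003 0.004 0.25 0.003 -0.011 0.665; 0.003 0.004 0.4 0.003 -0.011 0.665; 0.003 0.004 0.495 0.003 -0.011 0.665; 0.003 0.004 0.495 0.003 -0.011 0.665; 0.003 0.004 0.495 0.003 -0.011 0.665"

```text
time_s: 22.17
position: [0.4908, 0.112, 0.0594]
orientation: [0.978, 0.211, -0.0, -0.0]
ft_force: [-0.1, 0.0, 0.1]
grip_width: 0.0445
grasp_force: 0.0
```

Request:
arm_command --plan "0 0 0 0 0 0; 0 0 0 0 0 0; 0 0 0 0 0 0; 0 0 0 0 0 0; 0 0 0 0 0 0; 0 0 0 0 0 0" --claw -1 --grip_force 10

```text
time_s: 22.67
position: [0.4907, 0.1133, 0.0601]
orientation: [0.978, 0.209, 0.001, -0.001]
ft_force: [-3.0, 6.5, 3.2]
grip_width: 0.0102
grasp_force: 10.0
```

Request:
arm_command --plan "0 0 0 0 0 -0.12; 0 0 0 0 0 -0.24; 0 0 0 0 0 -0.36; 0 0 0 0 0 -0.48; 0 0 0 0 0 -0.6; 0 0 0 0 0 -0.72; 0 0 0 0 0 -0.84; 0 0 0 0 0 -0.96; 0 0 0 0 0 -1; 0 0 0 0 0 -1; 0 0 0 0 0 -1"

```text
time_s: 23.58
position: [0.4903, 0.1136, 0.06]
orientation: [0.823, 0.568, 0.001, -0.001]
ft_force: [-4.3, 10.8, 7.3]
grip_width: 0.0101
grasp_force: 10.0
```

Request:
arm_command --plan "0 0 0 0 0 -0.1; 0 0 0 0 0 -0.2; 0 0 0 0 0 -0.3; 0 0 0 0 0 -0.4; 0 0 0 0 0 -0.48; 0 0 0 0 0 -0.54; 0 0 0 0 0 -0.54; 0 0 0 0 0 -0.54"

```text
time_s: 24.25
position: [0.49, 0.1136, 0.0601]
orientation: [0.685, 0.728, 0.001, -0.001]
ft_force: [-5.8, 11.6, 7.5]
grip_width: 0.01
grasp_force: 10.0
```

Run:
```python
from h import *
s=st(); print(s['moment']); go(([.4902,.1119,.16],down(5)))
```

```text
{'time_s': 24.25, 'position': [0.49, 0.1136, 0.0601], 'orientation': [0.6852, 0.7284, 0.0007, -0.0011], 'ft_force': [-5.8078, 11.6472, 7.537], 'grip_width': 0.01, 'grasp_force': 9.9955, 'joint_positions': [-0.0067, 0.5115, 1.7745, 0.0033, 0.8563, -0.07]}
[1.7504615  1.15426814 0.0108778 ]
at [0.49   0.1136 0.0601] tooly 3.5 t 24.2
 row [-0.007  0.    -0.5   -0.001 -0.003 -0.033]  rows>= 3.0
```

Request:
arm_command --plan "0 0 0 0 0 -0.04; 0 0 0 0 0 -0.05; 0 0 0 0 0 -0.05"

```text
time_s: 24.5
position: [0.49, 0.1136, 0.06]
orientation: [0.671, 0.742, 0.001, -0.001]
ft_force: [-6.7, 12.1, 8.1]
grip_width: 0.0101
grasp_force: 10.1
```

Request:
arm_command --plan "0 0 0 0 0 0; 0 0 0 0 0 0; 0 0 0 0 0 0; 0 0 -0.2 0 0 0; 0 0 -0.4 0 0 0; 0 0 -0.6 0 0 0; 0 0 -0.8 0 0 0; 0 0 -0.8 0 0 0; 0 0 -0.8 0 0 0; 0 0 -0.8 0 0 0" --claw 0

```text
time_s: 25.33
position: [0.4905, 0.1118, 0.2187]
orientation: [0.671, 0.742, 0.0, 0.0]
ft_force: [-0.1, -0.8, 0.2]
grip_width: 0.0439
grasp_force: 0.0
```

Run:
```python
from h import *
s=st(); d=shot('wrist','w5.png'); V=d['img'].max(2)
c=proj(d,[.4902,.1119,.067])[0]; print(c)
x,y=c.astype(int); m=np.zeros(V.shape,bool); m[max(0,y-25):y+30,x-30:x+30]=V[max(0,y-25):y+30,x-30:x+30]<95
for k in blobs(m,50): print(cen(k),cv2.contourArea(k),rect(ray(d,k[:,0],.067)))
t=shot('top'); i=t['img'].astype(int)
S=i.max(2)-i.min(2); V=i.max(2)
# background subtraction vs median bench colour in the eye area
sub=i[190:340,345:490]; bg=np.median(sub.reshape(-1,3),0); df=np.abs(sub-bg).sum(2)
m=np.zeros(V.shape,bool); m[190:340,345:490]=df>60
for k in blobs(m,25): c=cen(k); print(c.round(1),cv2.contourArea(k),i[int(c[1]),int(c[0])],ray(t,c,.02)[0].round(3))
```

```text
{'time_s': 25.3333, 'position': [0.4905, 0.1118, 0.2187], 'orientation': [0.6709, 0.7415, 0.0001, 0.0002], 'ft_force': [-0.1011, -0.8338, 0.1762], 'grip_width': 0.0439, 'grasp_force': 0.0, 'joint_positions': [-0.0091, 0.2944, 1.6146, -0.0001, 1.2322, -0.1088]}
[323.04050526 222.05250207]
[302.52415027 240.77101968] 279.5 (array([0.47553548, 0.0929703 ], dtype=float32), [np.float32(15.9), np.float32(17.9)], np.float32(5.7179875))
[331.5839656  227.99848255] 659.0 (array([0.49738583, 0.10629437], dtype=float32), [np.float32(23.9), np.float32(51.8)], np.float32(131.15067))
[398.2 320.6] 320.5 [ 43  82 169] [ 0.361 -0.229  0.02 ]
[402.9 284.8] 257.5 [150 155 160] [ 0.449 -0.249  0.02 ]
[442.  271.9] 256.0 [149 153 158] [ 0.477 -0.35   0.02 ]
[395. 248.] 266.5 [151 157 161] [ 0.544 -0.236  0.02 ]
[465.9 237. ] 280.5 [ 34  77 170] [ 0.563 -0.42   0.02 ]
[430. 236.] 260.0 [136 140 145] [ 0.571 -0.329  0.02 ]
[444.9 202.1] 255.5 [159  90 114] [ 0.658 -0.376  0.02 ]
[356.1 297. ] 1597.5 [107 107 112] [ 0.425 -0.129  0.02 ]
```

Request:
arm_command --plan "-0.1 0 -0.05 0 0 0; -0.3 0 -0.1 0 0 0; -0.5 0 -0.15 0 0 0; -0.7 0 -0.2 0 0 0; -0.9 0 -0.2 0 0 0; -1 0 -0.2 0 0 0; -1 0 -0.2 0 0 0"

```text
time_s: 26.02
position: [0.5106, -0.0905, 0.258]
orientation: [0.673, 0.74, -0.0, -0.0]
ft_force: [-0.2, -0.1, -0.4]
grip_width: 0.0441
grasp_force: 0.0
```

Request:
arm_command --plan "-0.2 0 0 0 0 0; -0.4 0 0 0 0 0; -0.6 0 0 0 0 0; -0.8 0 0 0 0 0; -1 0 0 0 0 0; -1 0.1 0 0 0 0; -1 0.1 0 0 0 0; -1 0.1 0 0 0 0; -1 0.1 0 0 0 0"

```text
time_s: 26.77
position: [0.5505, -0.2826, 0.259]
orientation: [0.67, 0.742, 0.0, -0.0]
ft_force: [0.8, 0.1, 0.7]
grip_width: 0.0441
grasp_force: 0.0
```

Run:
```python
from h import *
s=st(); d=shot('wrist','w6.png')
for p in ([.449,-.249,.02],[.477,-.350,.02],[.544,-.236,.02],[.571,-.329,.02]): print(p,proj(d,p)[0].round())
```

```text
{'time_s': 26.7667, 'position': [0.5505, -0.2826, 0.259], 'orientation': [0.6703, 0.7421, 0.0004, -0.0003], 'ft_force': [0.7654, 0.1092, 0.6942], 'grip_width': 0.0441, 'grasp_force': 0.0, 'joint_positions': [-0.6637, 0.5211, 1.1769, 0.0009, 1.4442, -0.7654]}
[0.449, -0.249, 0.02] [228. 159.]
[0.477, -0.35, 0.02] [251. 254.]
[0.544, -0.236, 0.02] [322. 156.]
[0.571, -0.329, 0.02] [338. 244.]
```

View pics/w6.png

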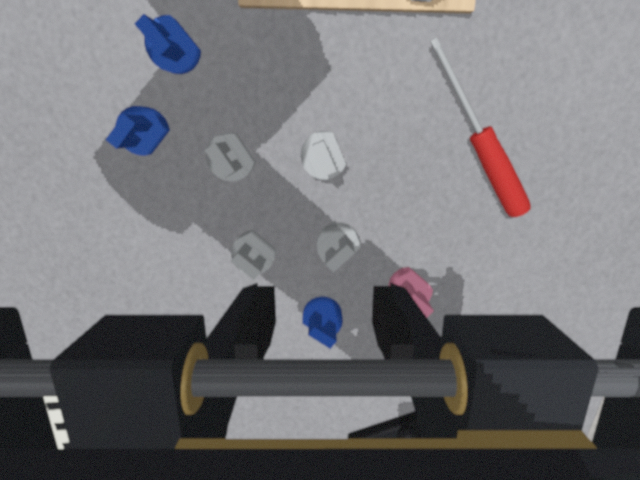

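Wrist view: grey steel eyes at (229,158), (253,254), (323,156) and (338,246). The blue look-alikes are at (170,45), (140,130) and (323,318), and the pink one is at (413,288). The grey ones fit "steel lashing eye". I'll confirm in one enlarged crop.

Run:
```python
from h import *
i=cv2.imread('pics/w6.png')[120:290,195:375]
cv2.imwrite('pics/w6c.png',cv2.convertScaleAbs(cv2.resize(i,None,fx=3.5,fy=3.5,interpolation=cv2.INTER_CUBIC),alpha=1.2,beta=-30))
```

```text
(no output)
```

View pics/w6c.png

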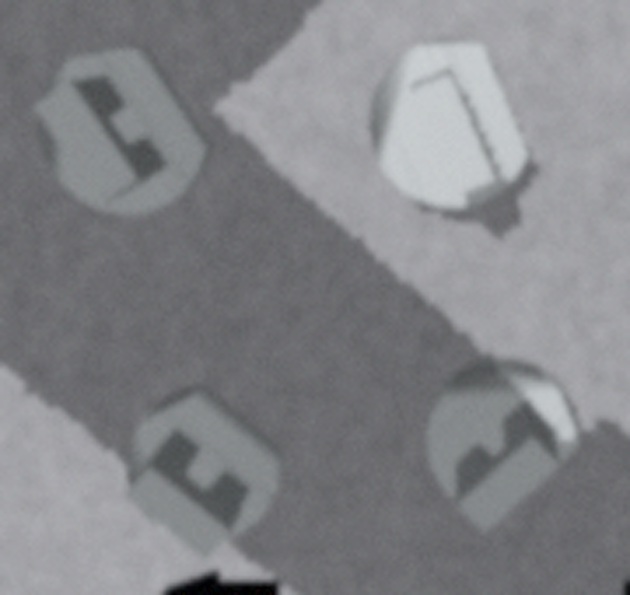

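Crop: four grey D-footed eyes. Three flats face upper right: A (125,130), C (455,125) and B (205,470). D (500,445) seems to face lower right. I'll start with A, hovering for a closer look.

```bash
cat >> h.py <<'E'
def eyelook(x,y,fn=None,rad=.04):
    "contour of the eye near (x,y) in the wrist view: foot circle and lug"
    d=shot('wrist',fn); i=d['img'].astype(int); c=proj(d,[x,y,.02])[0]; print('px',c.round())
    return d,c
E
python3 - <<'E'
from h import *
go(([.449,-.249,.15],down(39)))
E
```

```text
at [ 0.5504 -0.2827  0.2595] tooly 5.8 t 26.8
 row [ 0.219 -0.488  0.547  0.001 -0.    -0.737]  rows>= 5.0
```

Request:
arm_command --plan "0.05 -0.1 0.05 0 0 -0.14; 0.1 -0.2 0.1 0 0 -0.28; 0.12 -0.3 0.2 0 0 -0.42; 0.12 -0.4 0.3 0 0 -0.56; 0.12 -0.5 0.4 0 0 -0.7; 0.12 -0.5 0.45 0 0 -0.74; 0.12 -0.5 0.45 0 0 -0.74; 0.12 -0.5 0.45 0 0 -0.74"

```text
time_s: 27.48
position: [0.4489, -0.2696, 0.1701]
orientation: [0.431, 0.903, 0.0, 0.001]
ft_force: [0.5, -0.1, -0.2]
grip_width: 0.0439
grasp_force: 0.0
```

Run:
```python
from h import *
go(([.449,-.249,.15],down(39)))
d,c=eyelook(.449,-.249,'w7.png')
np.savez('w7.npz',**{k:np.array(d[k]) for k in d})
x,y=c.astype(int); cv2.imwrite('pics/w7c.png',cv2.resize(d['img'][max(0,y-90):y+90,x-110:x+110,::-1],None,fx=2.5,fy=2.5))
```

```text
at [ 0.4489 -0.2696  0.1701] tooly 39.0 t 27.5
 row [ 0.08   0.065  0.1    0.002  0.002 -0.   ]  rows>= 1.0
px [340. 204.]
```

View pics/w7c.png

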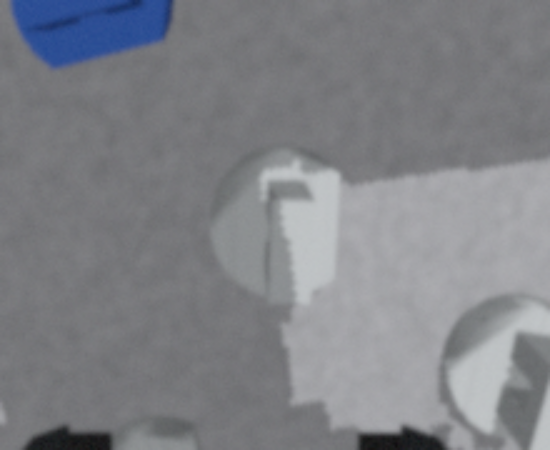

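Crop: eye A's flat faces right (column 338), matching tool y to about 3°. The foot circle is centred at about (286,226), so the eye is at (0.452,-0.247).

Run:
```python
from h import *
go(([.4518,-.2467,.10],down(36)),([.4518,-.2467,.040],down(36)))
```

```text
at [ 0.4493 -0.2699  0.1705] tooly 39.0 t 27.5
 row [0.083 0.082 0.352 0.002 0.003 0.066]  rows>= 2.0
 row [0.084 0.082 0.652 0.002 0.003 0.066]  rows>= 4.0
```

Request:
arm_command --plan "0.05 0.05 0.1 0 0 0.066; 0.083 0.082 0.25 0 0 0.066; 0.083 0.082 0.4 0 0 0.066; 0.083 0.082 0.55 0 0 0.066; 0.083 0.082 0.65 0 0 0.066; 0.083 0.082 0.65 0 0 0.066; 0.083 0.082 0.65 0 0 0.066"

```text
time_s: 28.12
position: [0.4519, -0.2469, 0.0402]
orientation: [0.454, 0.891, 0.0, 0.001]
ft_force: [0.3, 0.1, -0.1]
grip_width: 0.044
grasp_force: 0.0
```

Request:
arm_command --plan "0 0 0 0 0 0; 0 0 0 0 0 0; 0 0 0 0 0 0; 0 0 0 0 0 0; 0 0 0 0 0 0; 0 0 0 0 0 0; 0 0 -0.15 0 0 0; 0 0 -0.35 0 0 0; 0 0 -0.5 0 0 0; 0 0 -0.65 0 0 0; 0 0 -0.65 0 0 0; 0 0 -0.65 0 0 0" --claw -1 --grip_force 40

```text
time_s: 29.12
position: [0.4513, -0.247, 0.1702]
orientation: [0.454, 0.891, 0.0, 0.002]
ft_force: [-0.2, -0.6, -4.1]
grip_width: 0.0115
grasp_force: 39.9
```

Run:
```python
from h import *
st(); go(([.56,-.12,.20],down(4.7)))
```

```text
{'time_s': 29.1167, 'position': [0.4513, -0.247, 0.1702], 'orientation': [0.4535, 0.8913, 0.0001, 0.0017], 'ft_force': [-0.2119, -0.6221, -4.1227], 'grip_width': 0.0115, 'grasp_force': 39.9059, 'joint_positions': [-0.7293, 0.3694, 1.6469, 0.0011, 1.1221, -1.3591]}
at [ 0.4513 -0.247   0.1702] tooly 36.1 t 29.1
 row [ 0.193  0.813 -0.148  0.003  0.003  0.697]  rows>= 5.0
```

Request:
arm_command --plan "0 0.15 -0.1 0 0 0.14; 0.05 0.3 -0.2 0 0 0.28; 0.1 0.45 -0.3 0 0 0.42; 0.15 0.6 -0.4 0 0 0.56; 0.19 0.75 -0.5 0 0 0.697; 0.3 0.9 -0.5 0 0 0.697; 0.42 1 -0.5 0 0 0.697; 0.42 1 -0.5 0 0 0.697; 0.42 1 -0.5 0 0 0.697; 0.42 1 -0.5 0 0 0.697"

```text
time_s: 29.95
position: [0.5629, -0.0615, 0.268]
orientation: [0.678, 0.735, -0.0, -0.001]
ft_force: [0.1, 0.8, -2.8]
grip_width: 0.0114
grasp_force: 39.9
```

```bash
cat >> h.py <<'E'
SK={1:(.6195,-.0563),2:(.6134,.0184),3:(.6072,.0932),4:(.6011,.1679)}
def sock(d,k,thr=70):
    "fit circle + flat of the dark pocket of socket k at mouth height"
    V=d['img'].max(2)
    for b in blobs(V<thr,250,20000):
        p=ray(d,b[:,0],.019)[:,:2]*1000; c=p.mean(0)
        if np.linalg.norm(c/1000-SK[k])>.03: continue
        h=cv2.convexHull(p.astype(np.float32))[:,0]; ap=cv2.approxPolyDP(h.reshape(-1,1,2),1.5,True)[:,0]
        e=np.roll(ap,-1,0)-ap; l=np.linalg.norm(e,axis=1); j=l.argmax(); m=ap[j]+e[j]/2
        n=np.array([e[j][1],-e[j][0]])/l[j]; ctr=h.mean(0)
        if n@(m-ctr)<0: n=-n
        print('socket',k,'px',cen(b).round(),'area',cv2.contourArea(b),'centroid',(c/1000).round(4),'flat len',l[j].round(1),'2nd',np.sort(l)[-2].round(1),'normal',np.degrees(np.arctan2(n[1],n[0])).round(1), 'rect',rect(p/1000)[1:])
E
python3 - <<'E'
from h import *
st(); d=shot('wrist','w8.png'); np.savez('w8.npz',**{k:np.array(d[k]) for k in d})
for k in SK: print(k,proj(d,[*SK[k],.019])[0].round()); sock(d,k)
E
```

```text
{'time_s': 29.95, 'position': [0.5629, -0.0615, 0.268], 'orientation': [0.6775, 0.7355, -0.0002, -0.0007], 'ft_force': [0.1075, 0.7772, -2.8272], 'grip_width': 0.0114, 'grasp_force': 39.9053, 'joint_positions': [-0.3158, 0.3952, 1.3424, 0.0001, 1.4054, -0.3978]}
1 [376. 199.]
socket 1 px [373. 199.] area 1234.0 centroid [ 0.6166 -0.0567] flat len 29.7 2nd 15.4 normal 33.6 rect ([np.float32(40.2), np.float32(44.8)], np.float32(123.554855))
2 [380. 126.]
socket 2 px [377. 128.] area 1521.5 centroid [0.6114 0.0165] flat len 30.5 2nd 15.7 normal 66.8 rect ([np.float32(40.2), np.float32(46.5)], np.float32(157.65973))
3 [383.  44.]
socket 3 px [380.  45.] area 1781.5 centroid [0.6047 0.0922] flat len 27.8 2nd 15.8 normal 16.1 rect ([np.float32(39.1), np.float32(46.5)], np.float32(106.12435))
4 [387. -49.]
```

View pics/w8.png

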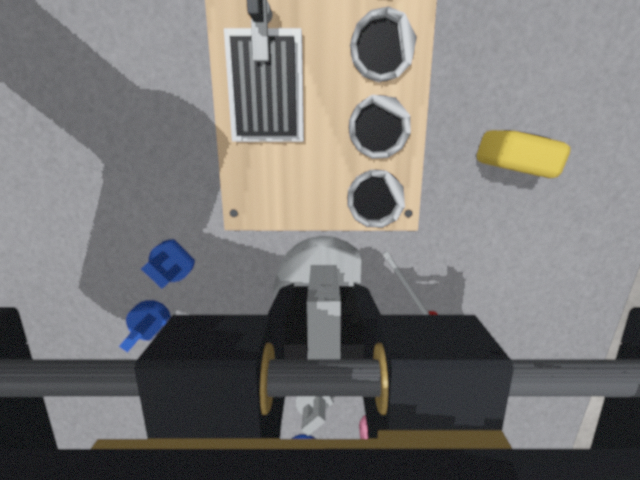

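Wrist view: eye A is held at (323,265) with its flat to the right. The catch lies over the cover at (260,30). Sockets 1, 2 and 3 at (375,199), (378,128) and (381,45) have flats at 33.6°, 66.8° and 16.1°.

Run:
```python
from h import *
d=dict(np.load('w8.npz')); s=arm.read_state(); p=np.array(s['position']); Q=R.from_quat(s['orientation'])
for z in (.02,.004): 
    q=ray(d,[[320,238],[278,275],[360,262]],p[2]-.04+z); print(z,(Q.inv().apply(q-p)*1000).round(1))
go(([.6011,.1679,.15],down(52.1)))
```

```text
0.02 [[ 28.5  -1.5  20. ]
 [ 10.5 -21.   20. ]
 [ 17.   16.8  20. ]]
0.004 [[ 23.5  -1.6  36. ]
 [  3.6 -23.2  36. ]
 [ 10.8  18.6  36. ]]
at [ 0.5629 -0.062   0.2684] tooly 4.6 t 30.0
 row [ 1.130e+00  2.840e-01  5.920e-01 -1.000e-03 -1.000e-03 -1.055e+00]  rows>= 7.0
```

Request:
arm_command --plan "0.15 0.03 0 0 0 -0.14; 0.35 0.07 0 0 0 -0.28; 0.55 0.13 0 0 0 -0.42; 0.75 0.19 0.05 0 0 -0.56; 0.9 0.25 0.1 0 0 -0.7; 1 0.28 0.15 0 0 -0.84; 1 0.28 0.2 0 0 -0.95; 1 0.28 0.2 0 0 -0.95; 1 0.28 0.2 0 0 -0.95; 1 0.28 0.2 0 0 -0.95"

```text
time_s: 30.83
position: [0.603, 0.1414, 0.2302]
orientation: [0.365, 0.931, 0.0, 0.001]
ft_force: [-0.2, -1.0, -2.0]
grip_width: 0.0114
grasp_force: 39.9
```

Run:
```python
from h import *
d=shot('wrist','w9.png'); st(); print(proj(d,[*SK[4],.019])); sock(d,4)
go(([.6011,.1679,.12],down(52.1)),([.6011,.1679,.066],down(52.1)))
```

```text
{'time_s': 30.8833, 'position': [0.6031, 0.1415, 0.2305], 'orientation': [0.3647, 0.9311, 0.0004, 0.0012], 'ft_force': [-0.5469, 0.2321, -3.0758], 'grip_width': 0.0113, 'grasp_force': 39.905, 'joint_positions': [0.0416, 0.5382, 1.2237, -0.0001, 1.3772, -0.7826]}
[[342.89927002 186.74336013]]
socket 4 px [340. 185.] area 1652.5 centroid [0.5987 0.1671] flat len 32.0 2nd 15.2 normal 50.7 rect ([np.float32(40.7), np.float32(46.5)], np.float32(141.04001))
at [0.6031 0.1415 0.2305] tooly 47.2 t 30.9
 row [ 0.098  0.09   0.552  0.002  0.002 -0.108]  rows>= 3.0
 row [ 0.099  0.089  0.822  0.002  0.002 -0.108]  rows>= 4.0
```

Request:
arm_command --plan "0.05 0.05 0.1 0 0 -0.1; 0.098 0.09 0.2 0 0 -0.1; 0.098 0.09 0.4 0 0 -0.1; 0.098 0.09 0.6 0.002 0.002 -0.1; 0.098 0.09 0.75 0.002 0.002 -0.1; 0.098 0.09 0.82 0.002 0.002 -0.1; 0.098 0.09 0.82 0.002 0.002 -0.1; 0.098 0.09 0.82 0.002 0.002 -0.1"

```text
time_s: 31.55
position: [0.6012, 0.1686, 0.0665]
orientation: [0.327, 0.945, -0.0, -0.0]
ft_force: [0.6, -0.7, -1.8]
grip_width: 0.0113
grasp_force: 39.9
```

Run:
```python
from h import *
st(); go(([.6011,.1679,.049],down(51.5)))
```

```text
{'time_s': 31.55, 'position': [0.6012, 0.1686, 0.0665], 'orientation': [0.3269, 0.9451, -0.0001, -0.0], 'ft_force': [0.5976, -0.7419, -1.7894], 'grip_width': 0.0113, 'grasp_force': 39.9044, 'joint_positions': [0.0861, 0.7166, 1.3758, -0.0001, 1.0493, -0.8186]}
at [0.6012 0.1686 0.0665] tooly 51.8 t 31.6
 row [-0.002 -0.003  0.087 -0.    -0.     0.007]  rows>= 1.0
```

Request:
arm_command --plan "-0.002 -0.003 0.015 0 0 0; -0.002 -0.003 0.03 0 0 0; -0.002 -0.003 0.045 0 0 0; -0.002 -0.003 0.06 0 0 0; -0.002 -0.003 0.075 0 0 0; -0.002 -0.003 0.085 0 0 0; -0.002 -0.003 0.085 0 0 0; -0.002 -0.003 0.085 0 0 0"

```text
time_s: 32.22
position: [0.601, 0.1683, 0.0491]
orientation: [0.326, 0.945, -0.0, 0.0]
ft_force: [0.4, -2.1, 1.5]
grip_width: 0.0115
grasp_force: 39.9
```

Seated. I release, lift, and head for eye C.

Request:
arm_command --plan "0 0 0 0 0 0; 0 0 0 0 0 0; 0 0 0 0 0 0; 0 0 -0.15 0 0 0; 0 0 -0.35 0 0 0; 0 0 -0.55 0 0 0; 0 0 -0.75 0 0 0; 0 0 -0.8 0 0 0; 0 0 -0.8 0 0 0; 0 0 -0.8 0 0 0" --claw 0

```text
time_s: 33.05
position: [0.6004, 0.1685, 0.2079]
orientation: [0.326, 0.945, -0.0, -0.001]
ft_force: [-0.4, 0.3, -0.4]
grip_width: 0.0442
grasp_force: 0.0
```

```bash
cat >> h.py <<'E'
def eyes():
    t=shot('top'); i=t['img'].astype(int); sub=i[190:345,345:500]; bg=np.median(sub.reshape(-1,3),0)
    m=np.zeros(i.shape[:2],bool); m[190:345,345:500]=np.abs(sub-bg).sum(2)>60
    for k in blobs(m,25):
        c=cen(k); print(c.round(1),cv2.contourArea(k),i[int(c[1]),int(c[0])],ray(t,c,.02)[0].round(4))
    return t
E
python3 - <<'E'
from h import *
st(); eyes()
go(([.544,-.236,.19],down(27)))
E
```

```text
{'time_s': 33.05, 'position': [0.6004, 0.1685, 0.2079], 'orientation': [0.326, 0.9454, -0.0003, -0.0008], 'ft_force': [-0.3632, 0.2505, -0.4153], 'grip_width': 0.0442, 'grasp_force': 0.0, 'joint_positions': [0.0861, 0.5661, 1.2384, -0.0, 1.3388, -0.8206]}
[398.3 320.7] 320.0 [ 42  81 171] [ 0.3611 -0.2292  0.02  ]
[357.1 317.9] 1056.0 [60 66 84] [ 0.3734 -0.128   0.02  ]
[442.1 271.9] 253.5 [149 154 159] [ 0.4765 -0.35    0.02  ]
[395. 248.] 265.0 [138 142 146] [ 0.5442 -0.2365  0.02  ]
[465.8 237. ] 279.5 [ 27  62 136] [ 0.5631 -0.4198  0.02  ]
[430. 236.] 260.0 [136 141 146] [ 0.5707 -0.3286  0.02  ]
[444.9 202.1] 255.5 [161  91 116] [ 0.6582 -0.3758  0.02  ]
[365.2 200. ] 84.5 [121 124 128] [ 0.6747 -0.1697  0.02  ]
at [0.6001 0.1685 0.2068] tooly 51.9 t 33.1
 row [-1.026 -1.765  0.086 -0.004 -0.003  0.554]  rows>= 10.0
```

Request:
arm_command --plan "-0.1 -0.17 0 0 0 0.1; -0.2 -0.34 0 0 0 0.2; -0.3 -0.51 0 0 0 0.3; -0.4 -0.68 0 0 0 0.4; -0.5 -0.85 0 0 0 0.5; -0.58 -1 0 0 0 0.554; -0.58 -1 0 0 0 0.554"

```text
time_s: 33.68
position: [0.5673, -0.0655, 0.2064]
orientation: [0.526, 0.851, -0.001, -0.002]
ft_force: [-0.2, 0.1, -0.1]
grip_width: 0.0441
grasp_force: 0.0
```

Run:
```python
from h import *
go(([.544,-.236,.15],down(27)))
```

```text
at [ 0.5673 -0.0655  0.2064] tooly 26.6 t 33.7
 row [-0.711 -0.485  0.283 -0.006 -0.003 -0.009]  rows>= 5.0
```

Request:
arm_command --plan "-0.15 -0.1 0 0 0 0; -0.3 -0.2 0 0 0 0; -0.45 -0.3 0 0 0 0; -0.6 -0.4 0.05 0 0 0; -0.7 -0.48 0.1 0 0 0; -0.7 -0.48 0.2 -0.006 -0.003 0; -0.7 -0.48 0.28 -0.006 -0.003 0; -0.7 -0.48 0.28 -0.006 -0.003 0; -0.7 -0.48 0.28 -0.006 -0.003 0; -0.7 -0.48 0.28 -0.006 -0.003 0"

```text
time_s: 34.52
position: [0.5471, -0.2284, 0.153]
orientation: [0.522, 0.853, 0.001, 0.002]
ft_force: [-0.6, -0.5, 0.5]
grip_width: 0.0442
grasp_force: 0.0
```

Run:
```python
from h import *
d,c=eyelook(.546,-.235,'w10.png'); np.savez('w10.npz',**{k:np.array(d[k]) for k in d})
x,y=c.astype(int); cv2.imwrite('pics/w10c.png',cv2.resize(d['img'][max(0,y-70):y+70,x-90:x+90,::-1],None,fx=3,fy=3)); print(y-70,x-90)
go(([.546,-.235,.08],down(27)),([.546,-.235,.04],down(27)))
```

```text
px [318. 235.]
164 228
at [ 0.5472 -0.2285  0.1535] tooly 27.1 t 34.6
 row [-0.025 -0.022  0.367  0.006  0.004  0.001]  rows>= 2.0
 row [-0.024 -0.023  0.567  0.006  0.004  0.001]  rows>= 3.0
```

View pics/w10c.png

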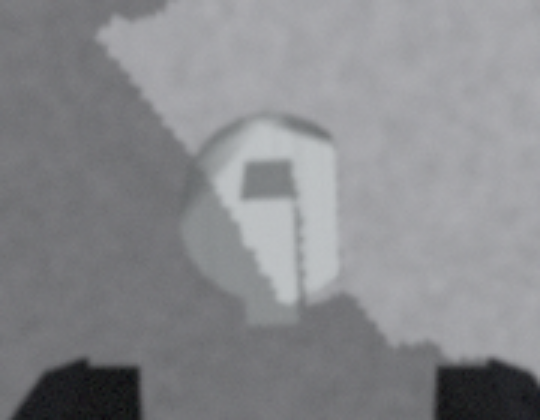

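Crop: eye C's flat faces right (column 335) and its circle centre is at about (272,211), within 1 mm of the estimate. I pick it.

Request:
arm_command --plan "-0.024 -0.023 0.1 0 0 0; -0.024 -0.023 0.25 0.003 0.002 0; -0.024 -0.023 0.4 0.003 0.002 0; -0.024 -0.023 0.52 0.003 0.002 0; -0.024 -0.023 0.566 0.003 0.002 0; -0.024 -0.023 0.566 0.003 0.002 0; -0.024 -0.023 0.566 0.003 0.002 0"

```text
time_s: 35.15
position: [0.5461, -0.2354, 0.0409]
orientation: [0.522, 0.853, 0.0, 0.001]
ft_force: [-0.1, -0.2, 0.7]
grip_width: 0.0442
grasp_force: 0.0
```

Request:
arm_command --plan "0 0 0 0 0 0; 0 0 0 0 0 0; 0 0 0 0 0 0; 0 0 0 0 0 0; 0 0 0 0 0 0; 0 0 0 0 0 0; 0 0 -0.15 0 0 0; 0 0 -0.35 0 0 0; 0 0 -0.5 0 0 0; 0 0 -0.65 0 0 0; 0 0 -0.65 0 0 0; 0 0 -0.65 0 0 0" --claw -1 --grip_force 40

```text
time_s: 36.15
position: [0.5454, -0.2353, 0.1704]
orientation: [0.522, 0.853, 0.0, 0.002]
ft_force: [0.8, 0.6, -3.1]
grip_width: 0.0114
grasp_force: 39.9
```

Run:
```python
from h import *
st(); go(([*SK[3],.17],down(16.1)))
```

```text
{'time_s': 36.15, 'position': [0.5454, -0.2353, 0.1704], 'orientation': [0.5224, 0.8527, 0.0005, 0.0016], 'ft_force': [0.7772, 0.5777, -3.0923], 'grip_width': 0.0114, 'grasp_force': 39.9356, 'joint_positions': [-0.6049, 0.5323, 1.3948, 0.0012, 1.2114, -1.0769]}
at [ 0.5454 -0.2353  0.1704] tooly 27.0 t 36.1
 row [1.323 1.022 0.002 0.003 0.003 0.243]  rows>= 9.0
```

Request:
arm_command --plan "0.1 0.08 0 0 0 0; 0.25 0.2 0 0 0 0.08; 0.4 0.32 0 0 0 0.16; 0.55 0.43 0 0 0 0.24; 0.7 0.54 0 0 0 0.243; 0.85 0.66 0 0 0 0.243; 1 0.77 0 0 0 0.243; 1 0.77 0 0.003 0.003 0.243; 1 0.77 0 0.003 0.003 0.243"

```text
time_s: 36.9
position: [0.5908, 0.0146, 0.1676]
orientation: [0.6, 0.8, -0.001, -0.003]
ft_force: [-1.4, 0.2, -2.2]
grip_width: 0.0113
grasp_force: 39.9
```

Run:
```python
from h import *
st(); go(([*SK[3],.1],down(16.1)),([*SK[3],.066],down(16.1)))
```

```text
{'time_s': 36.9, 'position': [0.5908, 0.0146, 0.1676], 'orientation': [0.6, 0.8, -0.0007, -0.0027], 'ft_force': [-1.4345, 0.2265, -2.2254], 'grip_width': 0.0113, 'grasp_force': 39.9443, 'joint_positions': [-0.1738, 0.533, 1.4015, 0.0012, 1.2125, -0.4579]}
at [0.5908 0.0146 0.1676] tooly 16.3 t 36.9
 row [ 0.353  0.19   0.338 -0.006 -0.004  0.003]  rows>= 3.0
 row [ 0.352  0.191  0.508 -0.006 -0.004  0.003]  rows>= 4.0
```

Request:
arm_command --plan "0.1 0.05 0 0 0 0; 0.2 0.1 0 0 0 0; 0.32 0.17 0.05 0 0 0; 0.33 0.18 0.15 0 0 0; 0.33 0.18 0.3 0 0 0; 0.33 0.18 0.42 0 0 0; 0.33 0.18 0.48 0 0 0; 0.33 0.18 0.48 0 0 0; 0.33 0.18 0.48 0 0 0; 0.33 0.18 0.48 0 0 0"

```text
time_s: 37.73
position: [0.6085, 0.0859, 0.0752]
orientation: [0.602, 0.799, 0.001, -0.0]
ft_force: [0.8, -0.5, -2.6]
grip_width: 0.0118
grasp_force: 39.9
```

Run:
```python
from h import *
st(); go(([*SK[3],.049],down(16.1)))
d=shot('wrist','w11.png');
```

```text
{'time_s': 37.7333, 'position': [0.6085, 0.0859, 0.0752], 'orientation': [0.6015, 0.7989, 0.0008, -0.0001], 'ft_force': [0.8244, -0.4628, -2.562], 'grip_width': 0.0118, 'grasp_force': 39.9435, 'joint_positions': [-0.0508, 0.6858, 1.4065, 0.0016, 1.0485, -0.3316]}
at [0.6085 0.0859 0.0752] tooly 16.0 t 37.7
 row [ 0.037  0.004  0.131  0.002 -0.001 -0.001]  rows>= 1.0
```

Request:
arm_command --plan "0.037 0.004 0.03 0 0 0; 0.037 0.004 0.05 0 0 0; 0.037 0.004 0.05 0 0 0; 0.037 0.004 0.065 0 0 0; 0.037 0.004 0.08 0 0 0; 0.037 0.004 0.095 0 0 0; 0.037 0.004 0.11 0 0 0; 0.037 0.004 0.125 0 0 0; 0.037 0.004 0.13 0 0 0; 0.037 0.004 0.13 0 0 0; 0.037 0.004 0.13 0 0 0"

```text
time_s: 38.7
position: [0.6065, 0.0938, 0.049]
orientation: [0.601, 0.799, 0.0, -0.001]
ft_force: [-5.2, -0.1, 9.3]
grip_width: 0.0115
grasp_force: 40.0
```

Request:
arm_command --plan "0 0 0 0 0 0; 0 0 0 0 0 0; 0 0 0 0 0 0; 0 0 -0.15 0 0 0; 0 0 -0.35 0 0 0; 0 0 -0.55 0 0 0; 0 0 -0.75 0 0 0; 0 0 -0.8 0 0 0; 0 0 -0.8 0 0 0; 0 0 -0.8 0 0 0" --claw 0

```text
time_s: 39.53
position: [0.6064, 0.0935, 0.207]
orientation: [0.601, 0.799, 0.0, -0.001]
ft_force: [0.2, -0.8, -0.6]
grip_width: 0.0444
grasp_force: 0.0
```

Run:
```python
from h import *
st(); eyes(); d=shot('wrist','w12.png')
go(([.571,-.329,.19],down(-50)))
```

```text
{'time_s': 39.5333, 'position': [0.6064, 0.0935, 0.207], 'orientation': [0.6013, 0.7991, 0.0, -0.0013], 'ft_force': [0.1899, -0.8082, -0.648], 'grip_width': 0.0444, 'grasp_force': 0.0, 'joint_positions': [-0.0382, 0.5444, 1.2758, 0.0015, 1.3235, -0.3192]}
[398.2 320.7] 319.0 [ 44  82 170] [ 0.3611 -0.2292  0.02  ]
[442.2 272. ] 252.5 [149 154 159] [ 0.4765 -0.3501  0.02  ]
[465.9 237. ] 281.0 [ 34  77 170] [ 0.5632 -0.4199  0.02  ]
[430. 236.] 260.0 [137 142 146] [ 0.5707 -0.3286  0.02  ]
[444.9 202.1] 255.5 [161  92 115] [ 0.6582 -0.3758  0.02  ]
[356.7 288.9] 2424.5 [89 89 93] [ 0.4454 -0.1321  0.02  ]
at [0.6059 0.0935 0.2055] tooly 16.1 t 39.6
 row [-1.982 -0.752  0.075 -0.007 -0.     1.468]  rows>= 11.0
```

Request:
arm_command --plan "-0.15 -0.05 0 0 0 0.1; -0.35 -0.12 0 0 0 0.22; -0.55 -0.2 0 0 0 0.35; -0.75 -0.28 0 0 0 0.5; -0.9 -0.34 0 0 0 0.65; -1 -0.38 0 0 0 0.8; -1 -0.38 0 0 0 0.95; -1 -0.38 0 0 0 1; -1 -0.38 0 0 0 1"

```text
time_s: 40.38
position: [0.5884, -0.12, 0.2056]
orientation: [0.862, 0.507, -0.001, -0.002]
ft_force: [0.5, 1.2, 1.0]
grip_width: 0.0445
grasp_force: 0.0
```

Run:
```python
from h import *
go(([.571,-.329,.16],down(-50)))
```

```text
at [ 0.5884 -0.12    0.2056] tooly -29.1 t 40.4
 row [-0.956  0.432  0.225 -0.007  0.001  0.466]  rows>= 6.0
```

Request:
arm_command --plan "-0.15 0.07 0 0 0 0.1; -0.32 0.14 0 0 0 0.2; -0.5 0.22 0 0 0 0.3; -0.68 0.3 0.05 0 0 0.4; -0.83 0.37 0.1 0 0 0.466; -0.93 0.42 0.15 -0.004 0 0.466; -0.93 0.42 0.22 -0.004 0 0.466; -0.93 0.42 0.22 -0.004 0 0.466; -0.93 0.42 0.22 -0.004 0 0.466; -0.93 0.42 0.22 -0.004 0 0.466"

```text
time_s: 41.22
position: [0.5729, -0.3222, 0.1636]
orientation: [0.939, 0.344, 0.0, 0.0]
ft_force: [0.2, -0.1, 0.1]
grip_width: 0.0438
grasp_force: 0.0
```

Run:
```python
from h import *
d,c=eyelook(.571,-.329,'w13.png'); np.savez('w13.npz',**{k:np.array(d[k]) for k in d})
x,y=c.astype(int); cv2.imwrite('pics/w13c.png',cv2.resize(d['img'][max(0,y-70):y+70,x-90:x+90,::-1],None,fx=3,fy=3)); print(y-70,x-90)
go(([.571,-.329,.04],down(-50)))
```

```text
px [327. 233.]
162 236
at [ 0.573  -0.3223  0.164 ] tooly -49.8 t 41.3
 row [-0.03   0.018  0.62   0.002 -0.001  0.005]  rows>= 3.0
```

View pics/w13c.png

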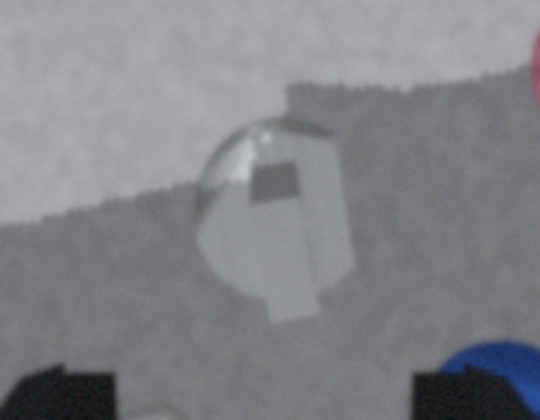

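Crop: eye D's flat faces right, turned about 8° upward, so tool y should be -42°. The circle centre is at (283,208), which puts the eye at (0.574,-0.330).

Run:
```python
from h import *
go(([.5739,-.3302,.04],down(-42)))
```

```text
at [ 0.573  -0.3223  0.164 ] tooly -49.8 t 41.3
 row [-0.023  0.032  0.62   0.002 -0.001 -0.173]  rows>= 3.0
```

Request:
arm_command --plan "-0.023 0.032 0.1 0 0 -0.1; -0.023 0.032 0.25 0 0 -0.173; -0.023 0.032 0.4 0 0 -0.173; -0.023 0.032 0.55 0 0 -0.173; -0.023 0.032 0.618 0 0 -0.173; -0.023 0.032 0.618 0 0 -0.173; -0.023 0.032 0.618 0 0 -0.173"

```text
time_s: 41.85
position: [0.5738, -0.3309, 0.0409]
orientation: [0.914, 0.406, 0.001, 0.001]
ft_force: [0.7, 0.2, 0.8]
grip_width: 0.0442
grasp_force: 0.0
```

Request:
arm_command --plan "0 0 0 0 0 0; 0 0 0 0 0 0; 0 0 0 0 0 0; 0 0 0 0 0 0; 0 0 0 0 0 0; 0 0 0 0 0 0; 0 0 -0.15 0 0 0; 0 0 -0.35 0 0 0; 0 0 -0.5 0 0 0; 0 0 -0.65 0 0 0; 0 0 -0.65 0 0 0; 0 0 -0.65 0 0 0" --claw -1 --grip_force 40

```text
time_s: 42.85
position: [0.5734, -0.3311, 0.1706]
orientation: [0.914, 0.406, 0.001, 0.001]
ft_force: [0.3, -0.3, -3.8]
grip_width: 0.0106
grasp_force: 39.9
```

Run:
```python
from h import *
st(); go(([*SK[2],.17],down(66.8)),([*SK[1],.17],down(33.6)))
```

```text
{'time_s': 42.85, 'position': [0.5734, -0.3311, 0.1706], 'orientation': [0.9139, 0.4059, 0.0009, 0.0015], 'ft_force': [0.2928, -0.3483, -3.8112], 'grip_width': 0.0106, 'grasp_force': 39.9042, 'joint_positions': [-0.7004, 0.6805, 1.1451, 0.0003, 1.3126, 0.0344]}
at [ 0.5734 -0.3311  0.1706] tooly -42.1 t 42.9
 row [ 1.431 -1.023  0.     0.003  0.004 -2.42 ]  rows>= 16.0
 row [ 1.174e+00 -7.500e-01  1.000e-03  4.000e-03  2.000e-03 -1.682e+00]  rows>= 11.0
```

Request:
arm_command --plan "0.1 -0.05 0 0 0 -0.14; 0.2 -0.12 0 0 0 -0.28; 0.35 -0.2 0 0 0 -0.42; 0.5 -0.3 0 0 0 -0.56; 0.65 -0.4 0 0 0 -0.7; 0.8 -0.5 0 0 0 -0.84; 0.8 -0.5 0 0 0 -0.97; 0.8 -0.5 0 0 0 -1; 0.8 -0.5 0 0 0 -1; 0.8 -0.5 0 0 0 -1"

```text
time_s: 43.68
position: [0.6057, -0.146, 0.1685]
orientation: [0.69, 0.723, -0.0, -0.0]
ft_force: [-0.3, -0.5, -2.4]
grip_width: 0.0114
grasp_force: 39.9
```

Run:
```python
from h import *
st(); go(([*SK[1],.15],down(33.6)))
```

```text
{'time_s': 43.6833, 'position': [0.6057, -0.146, 0.1685], 'orientation': [0.6904, 0.7234, -0.0002, -0.0003], 'ft_force': [-0.2818, -0.4685, -2.4197], 'grip_width': 0.0114, 'grasp_force': 39.9068, 'joint_positions': [-0.4242, 0.598, 1.2919, -0.0002, 1.2524, -0.4707]}
at [ 0.6057 -0.146   0.1685] tooly 2.7 t 43.7
 row [ 0.445  0.09   0.092 -0.001 -0.    -0.687]  rows>= 5.0
```

Request:
arm_command --plan "0.1 0.02 0 0 0 -0.14; 0.2 0.04 0 0 0 -0.28; 0.3 0.06 0.05 0 0 -0.42; 0.4 0.08 0.1 0 0 -0.56; 0.44 0.09 0.2 0 0 -0.687; 0.44 0.09 0.35 0 0 -0.687; 0.44 0.09 0.45 0 0 -0.687; 0.44 0.09 0.49 0 0 -0.687; 0.44 0.09 0.49 0 0 -0.687; 0.44 0.09 0.49 0 0 -0.687; 0.44 0.09 0.49 0 0 -0.687"

```text
time_s: 44.6
position: [0.6206, -0.0571, 0.0731]
orientation: [0.471, 0.882, 0.0, 0.002]
ft_force: [-0.4, 0.4, -2.6]
grip_width: 0.0115
grasp_force: 39.9
```

Run:
```python
from h import *
st(); go(([*SK[1],.0495],down(33.6)))
```

```text
{'time_s': 44.6, 'position': [0.6206, -0.0571, 0.0731], 'orientation': [0.4715, 0.8819, 0.0003, 0.0018], 'ft_force': [-0.4135, 0.3839, -2.5789], 'grip_width': 0.0115, 'grasp_force': 39.9066, 'joint_positions': [-0.2793, 0.7039, 1.3792, -0.0002, 1.0547, -0.8681]}
at [ 0.6206 -0.0571  0.0731] tooly 33.7 t 44.6
 row [ 0.007 -0.003  0.118  0.003  0.004  0.003]  rows>= 1.0
```

Request:
arm_command --plan "0.004 -0.003 0.03 0 0 0; 0.006 -0.003 0.04 0 0 0; 0.006 -0.003 0.055 0 0 0; 0.006 -0.003 0.07 0 0 0; 0.006 -0.003 0.085 0 0 0; 0.006 -0.003 0.1 0 0 0; 0.006 -0.003 0.115 0 0 0; 0.006 -0.003 0.118 0 0 0; 0.006 -0.003 0.118 0 0 0; 0.006 -0.003 0.118 0 0 0"

```text
time_s: 45.43
position: [0.6189, -0.0559, 0.0489]
orientation: [0.471, 0.882, 0.0, 0.001]
ft_force: [-3.7, 0.4, 6.3]
grip_width: 0.0116
grasp_force: 40.0
```

Seated. Next is eye B.

Request:
arm_command --plan "0 0 0 0 0 0; 0 0 0 0 0 0; 0 0 0 0 0 0; 0 0 -0.15 0 0 0; 0 0 -0.35 0 0 0; 0 0 -0.55 0 0 0; 0 0 -0.75 0 0 0; 0 0 -0.8 0 0 0; 0 0 -0.8 0 0 0; 0 0 -0.8 0 0 0" --claw 0

```text
time_s: 46.27
position: [0.6183, -0.0556, 0.2071]
orientation: [0.471, 0.882, -0.0, 0.0]
ft_force: [-0.0, 0.2, -0.6]
grip_width: 0.0443
grasp_force: 0.0
```

Run:
```python
from h import *
st(); eyes()
go(([.478,-.348,.19],down(57)))
```

```text
{'time_s': 46.2667, 'position': [0.6183, -0.0556, 0.2071], 'orientation': [0.4709, 0.8822, -0.0, 0.0003], 'ft_force': [-0.0014, 0.2312, -0.5895], 'grip_width': 0.0443, 'grasp_force': 0.0, 'joint_positions': [-0.2781, 0.5593, 1.2515, -0.0001, 1.3304, -0.8681]}
[442.1 272.1] 250.5 [148 152 157] [ 0.4762 -0.3498  0.02  ]
[465.9 237. ] 278.0 [ 26  60 132] [ 0.5631 -0.4199  0.02  ]
[444.9 202.2] 254.5 [156  88 112] [ 0.6581 -0.3757  0.02  ]
[372.5 262.8] 7091.0 [83 82 87] [ 0.5091 -0.1765  0.02  ]
at [ 0.6179 -0.0555  0.206 ] tooly 33.8 t 46.3
 row [-8.260e-01 -1.395e+00  8.100e-02 -1.000e-03 -2.000e-03 -5.150e-01]  rows>= 8.0
```

Request:
arm_command --plan "-0.1 -0.17 0 0 0 -0.1; -0.2 -0.34 0 0 0 -0.2; -0.3 -0.51 0 0 0 -0.3; -0.4 -0.68 0 0 0 -0.4; -0.5 -0.85 0 0 0 -0.5; -0.6 -1 0 0 0 -0.515; -0.7 -1 0 0 0 -0.515; -0.82 -1 0 0 0 -0.515; -0.82 -1 0 0 0 -0.515; -0.82 -1 0 0 0 -0.515"

```text
time_s: 47.15
position: [0.5431, -0.3033, 0.2053]
orientation: [0.285, 0.959, 0.001, -0.001]
ft_force: [0.4, 0.6, -0.7]
grip_width: 0.0442
grasp_force: 0.0
```

Run:
```python
from h import *
go(([.478,-.348,.16],down(57)))
```

```text
at [ 0.5431 -0.3033  0.2053] tooly 56.9 t 47.1
 row [ 0.15  -0.365  0.227  0.001 -0.004 -0.001]  rows>= 3.0
```

Request:
arm_command --plan "0.05 -0.15 0 0 0 0; 0.1 -0.28 0.05 0 0 0; 0.14 -0.36 0.15 0 0 0; 0.14 -0.36 0.22 0 0 0; 0.14 -0.36 0.22 0 0 0; 0.14 -0.36 0.22 0 0 0; 0.14 -0.36 0.22 0 0 0"

```text
time_s: 47.73
position: [0.4815, -0.3477, 0.1645]
orientation: [0.284, 0.959, -0.0, 0.001]
ft_force: [0.3, 0.4, 0.2]
grip_width: 0.0442
grasp_force: 0.0
```

Run:
```python
from h import *
d,c=eyelook(.478,-.348,'w14.png')
x,y=c.astype(int); oy,ox=max(0,y-60),x-70; i=d['img'][oy:y+60,ox:x+70]
V=i.max(2).astype(int); hsv=i.astype(int); 
bgc=np.median(i.reshape(-1,3),0); print('bg',bgc)
# steel is slightly greener/bluer than bench: use blob brighter than local bench
Sg=(i[...,1].astype(int)-i[...,0])  
print('foot px',i[60,70],i[60,50],'bench',i[5,5],i[115,135])
m=(Sg>=3)
for k in blobs(m,400):
    k=k[:,0]+[ox,oy]; p=ray(d,k,.02)[:,:2]; print(len(k),cv2.contourArea(k.astype(np.int32)),'rect',rect(p),'bbox',k.min(0),k.max(0))
    h=cv2.convexHull((p*1000).astype(np.float32)); ap=cv2.approxPolyDP(h,1.5,True)[:,0]; e=np.roll(ap,-1,0)-ap; l=np.linalg.norm(e,axis=1)
    for j in l.argsort()[::-1][:3]: print(l[j],'edge mid',ap[j]+e[j]/2,'normal',np.degrees(np.arctan2(-e[j][0],e[j][1])))
go(([.478,-.348,.04],down(57)))
```

```text
px [322. 221.]
bg [120. 121. 124.]
foot px [139 141 144] [140 144 143] bench [117 119 122] [164 164 168]
213 2586.5 rect (array([ 0.47687054, -0.3528938 ], dtype=float32), [np.float32(42.9), np.float32(56.6)], np.float32(139.46552)) bbox [289 189] [344 257]
29.140175 edge mid [ 483.3961 -372.8192] normal -85.93575
23.083263 edge mid [ 493.1146  -338.99042] normal 47.814552
16.137747 edge mid [ 503.3205  -354.63855] normal 11.827357
at [ 0.4816 -0.3478  0.1648] tooly 57.1 t 47.8
 row [ 0.016 -0.011  0.624 -0.     0.003  0.001]  rows>= 3.0
```

Mask fit: foot 43 mm across, flat normal about 48.6°, centre about (0.4787,-0.3487).

Run:
```python
from h import *
go(([.4787,-.3487,.04],down(48.6)))
```

```text
at [ 0.4816 -0.3478  0.1648] tooly 57.1 t 47.8
 row [ 0.011 -0.012  0.624  0.     0.003  0.188]  rows>= 3.0
```

Request:
arm_command --plan "0.011 -0.012 0.1 0 0 0.1; 0.011 -0.012 0.25 0 0 0.188; 0.011 -0.012 0.4 0 0 0.188; 0.011 -0.012 0.55 0 0 0.188; 0.011 -0.012 0.622 0 0 0.188; 0.011 -0.012 0.622 0 0 0.188; 0.011 -0.012 0.622 0 0 0.188"

```text
time_s: 48.37
position: [0.4785, -0.3491, 0.0402]
orientation: [0.354, 0.935, -0.0, 0.001]
ft_force: [0.7, -0.2, 0.9]
grip_width: 0.0439
grasp_force: 0.0
```

Request:
arm_command --plan "0 0 0 0 0 0; 0 0 0 0 0 0; 0 0 0 0 0 0; 0 0 0 0 0 0; 0 0 0 0 0 0; 0 0 0 0 0 0; 0 0 -0.15 0 0 0; 0 0 -0.35 0 0 0; 0 0 -0.5 0 0 0; 0 0 -0.65 0 0 0; 0 0 -0.65 0 0 0; 0 0 -0.65 0 0 0" --claw -1 --grip_force 40

```text
time_s: 49.37
position: [0.4779, -0.3493, 0.1704]
orientation: [0.354, 0.935, -0.0, 0.001]
ft_force: [0.1, 0.6, -3.3]
grip_width: 0.0114
grasp_force: 39.9
```

Run:
```python
from h import *
st(); go(([*SK[2],.19],down(66.8)))
```

```text
{'time_s': 49.3667, 'position': [0.4779, -0.3493, 0.1704], 'orientation': [0.3541, 0.9352, -0.0005, 0.0014], 'ft_force': [0.1042, 0.5669, -3.2894], 'grip_width': 0.0114, 'grasp_force': 39.9468, 'joint_positions': [-0.8291, 0.5283, 1.4013, 0.0005, 1.209, -1.6762]}
at [ 0.4779 -0.3493  0.1704] tooly 48.5 t 49.4
 row [ 0.71   1.826 -0.1   -0.     0.004 -0.406]  rows>= 10.0
```

Request:
arm_command --plan "0.06 0.15 0 0 0 0; 0.14 0.35 0 0 0 -0.1; 0.2 0.53 0 0 0 -0.2; 0.27 0.7 0 0 0 -0.3; 0.33 0.87 0 0 0 -0.4; 0.39 1 0 0 0 -0.4; 0.39 1 0 0 0 -0.4; 0.39 1 0 0 0 -0.4; 0.39 1 0 0 0 -0.4"

```text
time_s: 50.12
position: [0.5512, -0.148, 0.1682]
orientation: [0.204, 0.979, 0.0, -0.001]
ft_force: [0.3, -0.2, -2.8]
grip_width: 0.0114
grasp_force: 39.9
```

Run:
```python
from h import *
st(); go(([*SK[2],.12],down(66.8)))
```

```text
{'time_s': 50.1167, 'position': [0.5512, -0.148, 0.1682], 'orientation': [0.2036, 0.9791, 0.0, -0.0006], 'ft_force': [0.285, -0.2075, -2.8355], 'grip_width': 0.0114, 'grasp_force': 39.9455, 'joint_positions': [-0.4675, 0.4886, 1.4711, -0.0003, 1.1832, -1.6281]}
at [ 0.5512 -0.148   0.1682] tooly 66.5 t 50.1
 row [ 0.046  0.887  0.241 -0.    -0.002 -0.007]  rows>= 5.0
```

Request:
arm_command --plan "0.01 0.15 0 0 0 0; 0.02 0.35 0 0 0 0; 0.03 0.55 0 0 0 0; 0.04 0.75 0 0 0 0; 0.046 0.87 0.05 0 0 0; 0.046 0.88 0.2 0 0 0; 0.046 0.88 0.35 0 0 0; 0.046 0.88 0.46 0 0 0; 0.046 0.88 0.47 0 0 0; 0.046 0.88 0.47 0 0 0; 0.046 0.88 0.47 0 0 0; 0.046 0.88 0.47 0 0 0"

```text
time_s: 51.12
position: [0.6144, 0.0167, 0.0774]
orientation: [0.204, 0.979, -0.0, 0.002]
ft_force: [-0.4, -0.3, -3.0]
grip_width: 0.0113
grasp_force: 39.9
```

Run:
```python
from h import *
st(); go(([*SK[2],.0493],down(66.8)))
```

```text
{'time_s': 51.1167, 'position': [0.6144, 0.0167, 0.0774], 'orientation': [0.2038, 0.979, -0.0001, 0.0021], 'ft_force': [-0.3839, -0.3338, -3.046], 'grip_width': 0.0113, 'grasp_force': 39.9453, 'joint_positions': [-0.1631, 0.682, 1.4071, -0.0004, 1.0484, -1.3232]}
at [0.6144 0.0167 0.0774] tooly 66.5 t 51.1
 row [ 0.009  0.006  0.14   0.001  0.005 -0.007]  rows>= 1.0
```

Request:
arm_command --plan "0.008 0.006 0.03 0 0 -0.007; 0.008 0.006 0.05 0 0 -0.007; 0.008 0.006 0.06 0 0 -0.007; 0.008 0.006 0.075 0 0 -0.007; 0.008 0.006 0.09 0 0 -0.007; 0.008 0.006 0.105 0 0 -0.007; 0.008 0.006 0.12 0 0 -0.007; 0.008 0.006 0.135 0 0 -0.007; 0.008 0.006 0.14 0 0 -0.007; 0.008 0.006 0.14 0 0 -0.007; 0.008 0.006 0.14 0 0 -0.007"

```text
time_s: 52.03
position: [0.6127, 0.0192, 0.0491]
orientation: [0.201, 0.98, -0.0, 0.001]
ft_force: [-6.8, 0.4, 11.8]
grip_width: 0.0115
grasp_force: 40.0
```

Request:
arm_command --plan "0 0 0 0 0 0; 0 0 0 0 0 0; 0 0 0 0 0 0; 0 0 -0.15 0 0 0; 0 0 -0.35 0 0 0; 0 0 -0.55 0 0 0; 0 0 -0.75 0 0 0; 0 0 -0.9 0 0 0; 0 0 -0.9 0 0 0; 0 0 -0.9 0 0 0" --claw 0

```text
time_s: 52.87
position: [0.6129, 0.0192, 0.2288]
orientation: [0.201, 0.98, -0.0, 0.002]
ft_force: [-0.0, 0.4, -1.2]
grip_width: 0.0441
grasp_force: 0.0
```

Request:
arm_command --plan "0 -0.2 0 0 0 0; 0 -0.4 0 0 0 0; 0 -0.6 0 0 0 0; 0 -0.7 0 0 0 0; 0 -0.7 0 0 0 0; 0 -0.7 0 0 0 0"

```text
time_s: 53.37
position: [0.5569, -0.1099, 0.2262]
orientation: [0.202, 0.979, 0.0, -0.001]
ft_force: [0.9, 0.0, 0.8]
grip_width: 0.0445
grasp_force: 0.0
```

Run:
```python
from h import *
st()
d=shot('scene'); i=cv2.resize(d['img'][200:340,250:470],None,fx=3.5,fy=3.5,interpolation=cv2.INTER_CUBIC)
cv2.imwrite('pics/sc9.png',i[:,:,::-1])
eyes()
```

```text
{'time_s': 53.3667, 'position': [0.5569, -0.1099, 0.2262], 'orientation': [0.2016, 0.9795, 0.0003, -0.0006], 'ft_force': [0.8623, 0.0118, 0.8116], 'grip_width': 0.0445, 'grasp_force': 0.0, 'joint_positions': [-0.4012, 0.4276, 1.4051, 0.0003, 1.3101, -1.566]}
[465.8 237.1] 276.5 [ 31  63 134] [ 0.563  -0.4197  0.02  ]
[444.9 202.2] 254.0 [157  89 113] [ 0.6581 -0.3756  0.02  ]
[386.2 274.3] 7701.5 [83 84 86] [ 0.478  -0.2087  0.02  ]
[362.8 208.1] 881.0 [149 144 132] [ 0.6534 -0.1619  0.02  ]
```

View pics/sc9.png

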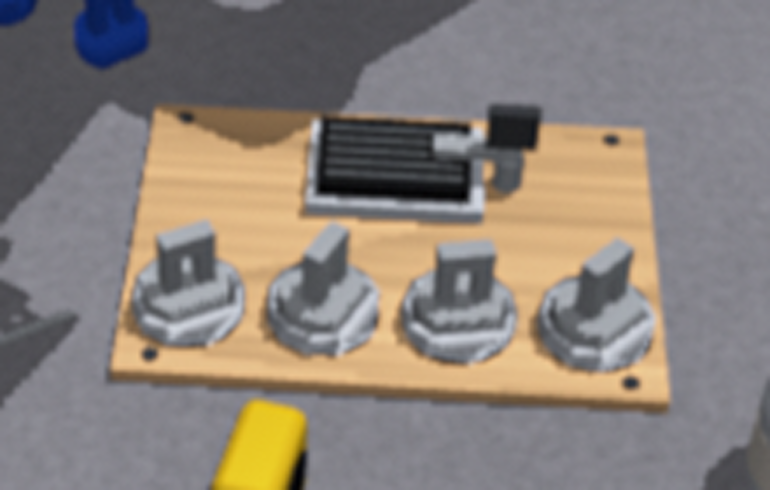

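Crop: all four eyes stand upright in their sockets at (188,275), (323,285), (462,290) and (600,295), each foot sunk equally. The cover is in its frame, with the catch over it at (470,145). I hand the job in.

```bash
python3 -c "
from bench import arm
print(arm.job_done())"
```

```text
the job is handed in; nothing more can be done
None
```

I handed the job in at about 53 s: the cover is fitted ribbed face up with the catch swung over it, all four eyes look fully home in their sockets in the last picture, and no verdict came back.

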